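Prove the scale and rack the wax sticks

TASK

Get the studio bench ready for weighing wax sticks: first prove the spring scale by standing the square check weight in the middle of its pan and letting go until it settles, then put the weight away, fully down in its square recess in the wooden block, and after that stand the empty cup upright in the middle of the pan. Lay every wax stick on the bench in the V-rack, one to a groove, resting on both flanks and pushed fully home against the end stop (at any time, any stick in any groove). Leave the jar lid and the eraser lying among them where they are.

Things in the scene. Friction and masses are not known exactly. Their poses are not given: they have to be found in the camera images.
- stick0: one of up to four identical red-brown octagonal wax sticks, 120 mm long, 36 mm across flats, about 130 g. Origin at its middle, on its axis (18 mm above the bench as it lies); x along its length, ends alike. Lying on a flat it has two upright flats to grip, and its two lower slanting flats fit a 90 degree groove without rolling it.
- stick1: one of up to four identical red-brown octagonal wax sticks, 120 mm long, 36 mm across flats, about 130 g. Origin at its middle, on its axis (18 mm above the bench as it lies); x along its length, ends alike. Lying on a flat it has two upright flats to grip, and its two lower slanting flats fit a 90 degree groove without rolling it.
- stick2: one of up to four identical red-brown octagonal wax sticks, 120 mm long, 36 mm across flats, about 130 g. Origin at its middle, on its axis (18 mm above the bench as it lies); x along its length, ends alike. Lying on a flat it has two upright flats to grip, and its two lower slanting flats fit a 90 degree groove without rolling it.
- stick3: one of up to four identical red-brown octagonal wax sticks, 120 mm long, 36 mm across flats, about 130 g. Origin at its middle, on its axis (18 mm above the bench as it lies); x along its length, ends alike. Lying on a flat it has two upright flats to grip, and its two lower slanting flats fit a 90 degree groove without rolling it.
- rack: the stick rack: wooden base 120 x 262 x 18 mm with aluminium V-grooves, fixed to the bench, placed anew each time. Origin under the middle of the grooves, x along them towards the end stop, a plate across the far ends whose top is 58 mm above the bench. The flanks end 34 mm above the bench, with flat lands at 31 mm between grooves; a seated stick sticks out 20 mm at the open end.
- groove0 (a point): groove 0 of the rack's four 90 degree V-grooves, 68 mm apart. Point on the end stop's face, on the axis of a seated stick, 44 mm above the bench; x runs along the groove towards the stop, y across, z up. A seated stick's middle is at x = -0.060, y = z = 0 here. The flanks run from x = -0.100 to -0.015.
- groove1 (a point): groove 1 of the rack's four 90 degree V-grooves, 68 mm apart. Point on the end stop's face, on the axis of a seated stick, 44 mm above the bench; x runs along the groove towards the stop, y across, z up. A seated stick's middle is at x = -0.060, y = z = 0 here. The flanks run from x = -0.100 to -0.015.
- groove2 (a point): groove 2 of the rack's four 90 degree V-grooves, 68 mm apart. Point on the end stop's face, on the axis of a seated stick, 44 mm above the bench; x runs along the groove towards the stop, y across, z up. A seated stick's middle is at x = -0.060, y = z = 0 here. The flanks run from x = -0.100 to -0.015.
- groove3 (a point): groove 3 of the rack's four 90 degree V-grooves, 68 mm apart. Point on the end stop's face, on the axis of a seated stick, 44 mm above the bench; x runs along the groove towards the stop, y across, z up. A seated stick's middle is at x = -0.060, y = z = 0 here. The flanks run from x = -0.100 to -0.015.
- weight: the check weight: a dark steel square block 56 x 56 x 40 mm with a square grip 24 x 24 mm on top reaching to 72 mm height, 500 g. Origin at the centre of its underside; z up, x and y square to its sides.
- cup: the empty weighing cup: a straight round open aluminium cup, 60 mm across, 45 mm tall, wall 3 mm, 150 g. Origin at the centre of its underside, z up.
- pan_top (a point): centre of the upper face of the spring scale's round flat steel pan (120 mm across, no rim), on a grey box 110 x 110 x 45 mm fixed to the bench and placed anew each time; 80 mm above the bench when empty. The pan sinks straight down under load, and this point with it.
- pan (a joint): how far the pan has sunk (m): 0 when empty, about 0.012 under the check weight, 0.004 under the cup; spring about 400 N/m, travel 22 mm
- nest_hole0 (a point): centre of the mouth of the weight's square recess, 61 x 61 mm and 12 mm deep, in the top of a dark wooden block 100 x 100 x 22 mm fixed to the bench, placed anew each time; the mouth is 22 mm above the bench; x and y square to the recess's sides, z up
- jar_lid: a brass jar lid, 48 mm across, 12 mm tall, lying flat; not part of the job, to be left where it is. Origin at its underside
- eraser: a white eraser 24 x 40 x 14 mm; not part of the job, to be left where it is. Origin at its underside
There are look-alikes about, which are no part of the job. Leave any blue look-alike of the cup alone.

How it is judged (in metres and radians):
On the way, in this order (a step that is already met when the one before it is completed fails the run):
1. the check weight stands released and settled in the middle of the pan (horizontal distance between weight and pan_top below 0.01 m and angle between weight's own z axis and vertical below 0.1 rad and z of weight in the frame of pan_top between -0.005 and 0.005 m and linear speed of weight below 0.02 m/s and contact force between the fingers and weight below 0.05 N and value of joint pan above 0.009 m), for 0.4 s.
2. the check weight sits released, fully down in its recess (x of weight in the frame of nest_hole0 between -0.005 and 0.005 m and y of weight in the frame of nest_hole0 between -0.005 and 0.005 m and z of weight in the frame of nest_hole0 below -0.009 m and angle between weight's own z axis and vertical below 0.07 rad and contact force between the fingers and weight below 0.05 N), for 0.2 s.
3. the cup stands released and settled in the middle of the pan (horizontal distance between cup and pan_top below 0.01 m and angle between cup's own z axis and vertical below 0.1 rad and z of cup in the frame of pan_top between -0.005 and 0.005 m and linear speed of cup below 0.02 m/s and contact force between the fingers and cup below 0.05 N), for 0.3 s.
At the end, for the whole second after the job is handed in: Weight level in its recess, within 3 mm of the floor; cup upright within 10 mm of the middle of the pan; every stick present in a groove, within 2.5 mm of the seated axis sideways and in height, 0.05 rad of its direction, its end within 2.5 mm of the stop; all released, at rest (all of step 2 and all of step 3 and ((x of stick0 in the frame of groove0 between -0.0625 and -0.055 m and y of stick0 in the frame of groove0 between -0.0025 and 0.0025 m and z of stick0 in the frame of groove0 between -0.0025 and 0.0025 m and angle between the x axis of stick0 and the x axis of groove0, either way round below 0.05 rad) or (x of stick0 in the frame of groove1 between -0.0625 and -0.055 m and y of stick0 in the frame of groove1 between -0.0025 and 0.0025 m and z of stick0 in the frame of groove1 between -0.0025 and 0.0025 m and angle between the x axis of stick0 and the x axis of groove1, either way round below 0.05 rad) or (x of stick0 in the frame of groove2 between -0.0625 and -0.055 m and y of stick0 in the frame of groove2 between -0.0025 and 0.0025 m and z of stick0 in the frame of groove2 between -0.0025 and 0.0025 m and angle between the x axis of stick0 and the x axis of groove2, either way round below 0.05 rad) or (x of stick0 in the frame of groove3 between -0.0625 and -0.055 m and y of stick0 in the frame of groove3 between -0.0025 and 0.0025 m and z of stick0 in the frame of groove3 between -0.0025 and 0.0025 m and angle between the x axis of stick0 and the x axis of groove3, either way round below 0.05 rad)) and ((x of stick1 in the frame of groove0 between -0.0625 and -0.055 m and y of stick1 in the frame of groove0 between -0.0025 and 0.0025 m and z of stick1 in the frame of groove0 between -0.0025 and 0.0025 m and angle between the x axis of stick1 and the x axis of groove0, either way round below 0.05 rad) or (x of stick1 in the frame of groove1 between -0.0625 and -0.055 m and y of stick1 in the frame of groove1 between -0.0025 and 0.0025 m and z of stick1 in the frame of groove1 between -0.0025 and 0.0025 m and angle between the x axis of stick1 and the x axis of groove1, either way round below 0.05 rad) or (x of stick1 in the frame of groove2 between -0.0625 and -0.055 m and y of stick1 in the frame of groove2 between -0.0025 and 0.0025 m and z of stick1 in the frame of groove2 between -0.0025 and 0.0025 m and angle between the x axis of stick1 and the x axis of groove2, either way round below 0.05 rad) or (x of stick1 in the frame of groove3 between -0.0625 and -0.055 m and y of stick1 in the frame of groove3 between -0.0025 and 0.0025 m and z of stick1 in the frame of groove3 between -0.0025 and 0.0025 m and angle between the x axis of stick1 and the x axis of groove3, either way round below 0.05 rad)) and ((x of stick2 in the frame of groove0 between -0.0625 and -0.055 m and y of stick2 in the frame of groove0 between -0.0025 and 0.0025 m and z of stick2 in the frame of groove0 between -0.0025 and 0.0025 m and angle between the x axis of stick2 and the x axis of groove0, either way round below 0.05 rad) or (x of stick2 in the frame of groove1 between -0.0625 and -0.055 m and y of stick2 in the frame of groove1 between -0.0025 and 0.0025 m and z of stick2 in the frame of groove1 between -0.0025 and 0.0025 m and angle between the x axis of stick2 and the x axis of groove1, either way round below 0.05 rad) or (x of stick2 in the frame of groove2 between -0.0625 and -0.055 m and y of stick2 in the frame of groove2 between -0.0025 and 0.0025 m and z of stick2 in the frame of groove2 between -0.0025 and 0.0025 m and angle between the x axis of stick2 and the x axis of groove2, either way round below 0.05 rad) or (x of stick2 in the frame of groove3 between -0.0625 and -0.055 m and y of stick2 in the frame of groove3 between -0.0025 and 0.0025 m and z of stick2 in the frame of groove3 between -0.0025 and 0.0025 m and angle between the x axis of stick2 and the x axis of groove3, either way round below 0.05 rad)) and ((x of stick3 in the frame of groove0 between -0.0625 and -0.055 m and y of stick3 in the frame of groove0 between -0.0025 and 0.0025 m and z of stick3 in the frame of groove0 between -0.0025 and 0.0025 m and angle between the x axis of stick3 and the x axis of groove0, either way round below 0.05 rad) or (x of stick3 in the frame of groove1 between -0.0625 and -0.055 m and y of stick3 in the frame of groove1 between -0.0025 and 0.0025 m and z of stick3 in the frame of groove1 between -0.0025 and 0.0025 m and angle between the x axis of stick3 and the x axis of groove1, either way round below 0.05 rad) or (x of stick3 in the frame of groove2 between -0.0625 and -0.055 m and y of stick3 in the frame of groove2 between -0.0025 and 0.0025 m and z of stick3 in the frame of groove2 between -0.0025 and 0.0025 m and angle between the x axis of stick3 and the x axis of groove2, either way round below 0.05 rad) or (x of stick3 in the frame of groove3 between -0.0625 and -0.055 m and y of stick3 in the frame of groove3 between -0.0025 and 0.0025 m and z of stick3 in the frame of groove3 between -0.0025 and 0.0025 m and angle between the x axis of stick3 and the x axis of groove3, either way round below 0.05 rad)) and contact force between the fingers and stick0 below 0.05 N and contact force between the fingers and stick1 below 0.05 N and contact force between the fingers and stick2 below 0.05 N and contact force between the fingers and stick3 below 0.05 N and linear speed of each of stick0, stick1, stick2, stick3 below 0.02 m/s); the robot touches nothing.
It fails at once if the jar lid or the eraser is moved more than 60 mm (distance of any of jar_lid, eraser from where it was at the start of the episode above 0.06 m).
Of stick0, stick1, stick2, stick3 only 2 to 4 are there at a start; the rules pass over those that are not, and their reading is None.
At some moment in a run one of weight, stick0, stick1, stick2, stick3 may be knocked a few centimetres aside while the robot is not near it.
Once in a run the grip may slacken for a moment while it holds something.
It also fails if it takes over 210 s, if anything falls off the work surface, if the arm or the gripper's body presses on something with over 40 N, if the wrist force passes 120 N, or if a joint passes its speed limit or range.

ROBOT

A 6-joint arm with a two-finger parallel gripper is mounted at the origin on the work surface. World frame = base frame: x ahead of the robot, y to its left, z up, the work surface at z = 0. Lengths are in mm, angles in rad, forces in N, time in s.
With the tool pointing down it reaches from about 350 to 775 mm from the base axis. Payload 7.3 kg.
Tool frame: the origin (TCP) lies midway between the tips of the shut fingers; the grasp point (between the pads) lies 19 mm behind it; x points along the fingers, y is the direction in which the jaws open and shut, and the axes are right-handed (so a half turn about x gives the same grasp; the last joint's range is limited). The gripper opens to 92 mm and grips with 3 to 60 N. Pads are 19 mm wide; open, the fingers measure 130 mm over their backs; the gripper's body (75 mm by 190 mm) begins 47 mm behind the grasp point.
Start: joints at [-1.478, 0.342, 1.524, -0, 1.275, -0.146], TCP at [124.203, -510.116, 226.741] pointing down, gripper open.
Joint ranges: [-2.53, 2.53], [-0.77, 2.02], [0.04, 2.7], [-1, 4.14], [0.28, 2.66], [-3.11, 3.11]. Speed limits (rad/s): [2.57, 2.57, 3.14, 3.14, 3.14, 3.14].

INTERFACE

Orientations are given as [roll, pitch, yaw] about the fixed x, y, z axes, in that order (R = Rz(yaw) Ry(pitch) Rx(roll)).
In Python, from plant import bot gives the robot as it stands. The module is installed in compiled form; this text tells all that it offers.
- The arm moves only by the shell command python3 -m handwheel 'ROWS' [OPENING]. ROWS is JSON, a list that holds one entry, the list of rows, each a list of 4 numbers: the shift along the tool's x, y, z in cm, then the turn about the tool's x in rad. A call has 1 to 8 rows; each row shifts and turns the commanded pose from where the row before left it, along the tool's axes as they then stand; what a row does not reach is not made up. A row lasts 1/12 s, in which the tool goes at most 41.7 mm and 7.16 degrees, less where a joint would pass 70% of its speed; a pose out of reach is approached as far as the arm can. A call is refused whole if a number of a shift passes 4.17 or a number of a turn 0.125, either way. A call with a gripper value outside its range is refused whole. OPENING is the opening, from 0 (shut) to 1 (fully open), set as the call begins (- or left out, the last holds). The fingers move at their own pace and stop on an object; the grip force is fixed at half the most. Time passes only in rows, so rows that do not move let the fingers close. It gives the time, the measured TCP pose, the force and the opening at its end, in the units of the state.
- bot.get_obs(): the state, without advancing time (a new reading comes with each control period).
- bot.capture(name): name is "scene" or "top"; returns (picture, depth): 480x640x3 uint8, red, green, blue; 480x640 float32, mm along the optical axis (not along the pixel's ray), 0 where there is no reading.
- bot.camera_model(name): a dict with "fx", "fy", "cx", "cy" (pixels), "position" and "rotation" of the camera in the world. Camera axes: x right, y down, z forward; pixel columns grow to the right and rows downward; lengths in mm; the calibration is good to about 2 mm. A picture is of the moment at which its call begins. camera_model takes no time and is no camera call.
- bot.close_job(): hands the job in, once; it reports no verdict.
Trained networks look in the newest picture that a camera, given by its name, has taken for a name from the list of things; names that differ only in an ending like _2 or _b are one class to them, and where a whole thing is asked for, a point or a joint stands for the part that bears it (a point fixed in the world has none). Each returns a list of dicts, best first, with "conf" (0 to 1); they miss things now and then, are a little off and sometimes report something else, mostly with a low value. They report only what shows in the picture. A call takes as long as a camera call. They do not tell look-alikes from the thing itself.
- bot.find_in(camera, label): "bbox" ([left, top, width, height] in pixels, round what is visible of it).
- bot.spot_point(camera, label): "point" ([column, row] in pixels: a listed point, or the origin of a listed thing).
The state is a dict: "time": time; "joint_positions": joint angles; "dq": joint speeds; "tau": joint torques, N m; "tool_pos": TCP position; "tcp_rot": TCP orientation; "contact_force": force on the tool from outside, world axes, zero at the start; "moment": the same for the moment, N m; "grip_width": finger opening in mm.
Only numpy, scipy, OpenCV 4.12 (cv2) and the standard library are available. Lean on these libraries where they do the work, as an engineer would, in place of code of your own. Each camera call takes 0.05 s, during which the arm holds its last target.

## Working session

There is one attempt and no reset: what is moved stays moved. The work goes in short steps, Python scripts to look and compute and a shell command to move; the robot and the scene stay as the last step left them, time stands still between calls to the robot, and variables do not carry over. Pictures are saved under pics/ and viewed, and the job is handed in when it is done.

```bash
mkdir -p pics; cat > h.py <<'E'
import numpy as np, cv2
from plant import bot
from scipy.spatial.transform import Rotation as Ro
def cam(n):
    m=bot.camera_model(n); return m
def pix2w(n,u,v,d=None,z=None):
    m=cam(n); R=np.array(m["rotation"]); p=np.array(m["position"])
    ray=np.array([(u-m["cx"])/m["fx"],(v-m["cy"])/m["fy"],1.0])
    w=R@ray
    if d is None: d=(z-p[2])/w[2]
    return p+w*d
def w2pix(n,P):
    m=cam(n); R=np.array(m["rotation"]); p=np.array(m["position"])
    c=R.T@(np.array(P)-p); return m["fx"]*c[0]/c[2]+m["cx"], m["fy"]*c[1]/c[2]+m["cy"]
def cloud(n,dep):
    m=cam(n); R=np.array(m["rotation"]); p=np.array(m["position"])
    v,u=np.mgrid[:480,:640]
    c=np.stack([(u-m["cx"])/m["fx"]*dep,(v-m["cy"])/m["fy"]*dep,dep],-1)
    return c@R.T+p
def save(name,img): cv2.imwrite("pics/"+name,cv2.cvtColor(img,cv2.COLOR_RGB2BGR))
def st():
    o=bot.get_obs(); print({k:np.round(o[k],3).tolist() for k in("time","tool_pos","tcp_rot","contact_force","grip_width","joint_positions")})
E
python3 - <<'E'
from h import *
for n in("scene","top"):
    im,d=bot.capture(n); save(n+"0.png",im); np.save(n+"0.npy",d)
    print({k:np.round(v,3).tolist() for k,v in cam(n).items() if k in("fx","fy","cx","cy","position","rotation")})
for n in("scene","top"):
  for l in("stick0","rack","weight","cup","pan_top","nest_hole0","jar_lid","eraser"):
    print(n,l,[(x["bbox"],round(x["conf"],2)) for x in bot.find_in(n,l)][:6])
st()
E
```

```text
{'fx': 566.766, 'fy': 566.766, 'cx': 315.428, 'cy': 234.903, 'position': [1179.792, -630.47, 835.232], 'rotation': [-2.279, 0.012, 0.816]}
{'fx': 465.925, 'fy': 465.925, 'cx': 313.25, 'cy': 235.788, 'position': [347.494, 4.418, 981.701], 'rotation': [-2.962, 0.002, -1.552]}
scene stick0 [([121.8, 299.4, 48.5, 58.0], 0.83), ([183.9, 261.3, 53.0, 43.5], 0.66), ([244.3, 227.6, 51.3, 39.5], 0.59)]
scene rack [([342.3, 187.5, 119.1, 78.9], 0.96)]
scene weight [([354.6, 169.4, 34.3, 35.0], 0.75)]
scene cup [([255.2, 195.0, 23.8, 28.4], 0.89), ([303.2, 198.5, 27.0, 30.1], 0.57)]
scene pan_top [([302.1, 241.5, 61.5, 40.4], 0.87)]
scene nest_hole0 [([229.3, 296.7, 77.1, 66.7], 0.66)]
scene jar_lid [([246.8, 272.3, 26.2, 18.8], 0.81), ([340.8, 186.9, 122.3, 80.2], 0.19)]
scene eraser [([123.3, 296.7, 46.8, 61.1], 0.6), ([355.2, 168.1, 33.1, 36.9], 0.37)]
top stick0 [([350.0, 249.3, 23.0, 58.7], 0.9), ([419.8, 248.3, 27.6, 61.0], 0.75)]
top rack [([166.6, 170.4, 128.6, 69.2], 0.98)]
top weight [([186.6, 255.6, 37.1, 26.2], 0.86), ([166.0, 167.3, 128.3, 74.1], 0.61)]
top cup [([271.1, 263.4, 27.9, 32.0], 0.88), ([306.2, 306.7, 29.0, 31.5], 0.87)]
top pan_top [([318.7, 157.3, 59.0, 56.9], 0.86)]
top nest_hole0 [([166.5, 167.8, 126.0, 73.5], 0.61)]
top jar_lid [([384.4, 239.1, 17.8, 20.4], 0.75)]
top eraser [([306.8, 244.2, 20.5, 7.1], 0.62)]
{'time': 0.9, 'tool_pos': [124.197, -510.133, 226.782], 'tcp_rot': [1.478, 1.571, -1.424], 'contact_force': [1.436, -0.481, -0.171], 'grip_width': 92.219, 'joint_positions': [-1.478, 0.342, 1.524, 0.0, 1.275, -0.146]}
```

```bash
sed -i 's/R=np.array(m\["rotation"\])/R=Ro.from_euler("xyz",m["rotation"]).as_matrix()/' h.py
python3 - <<'E'
from h import *
d=np.load("top0.npy"); c=cloud("top",d)
print(c[450,320],c[30,320],c[240,100],c[240,560])
print(c[185,348], c[278,361])
for n in("top","scene"):
    im=cv2.imread(f"pics/{n}0.png"); cv2.imwrite(f"pics/{n}0b.png",cv2.resize(im,(800,600),interpolation=cv2.INTER_CUBIC))
E
```

```text
[201.66003801  -4.94797984 413.36234774] [1011.31324948    3.45918053    1.95940816] [507.96918704 466.35491145  -0.93928809] [ 526.43579627 -517.5156524    -0.5889233 ]
[616.06627103 -58.36951638  79.43373617] [434.01819557 -89.1283406   33.77983508]
```

View pics/top0.png

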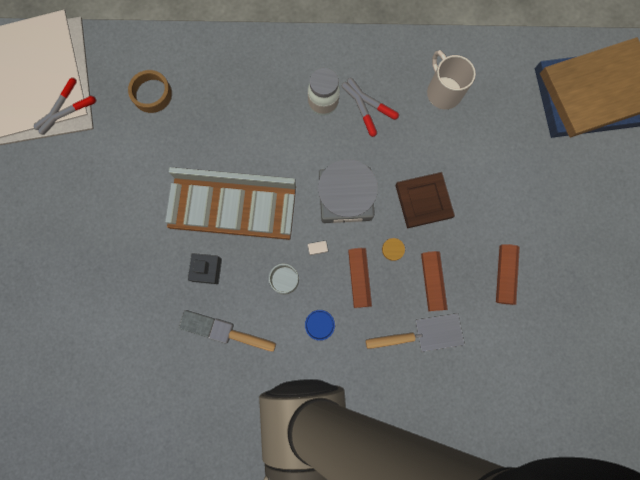

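View pics/scene0.png

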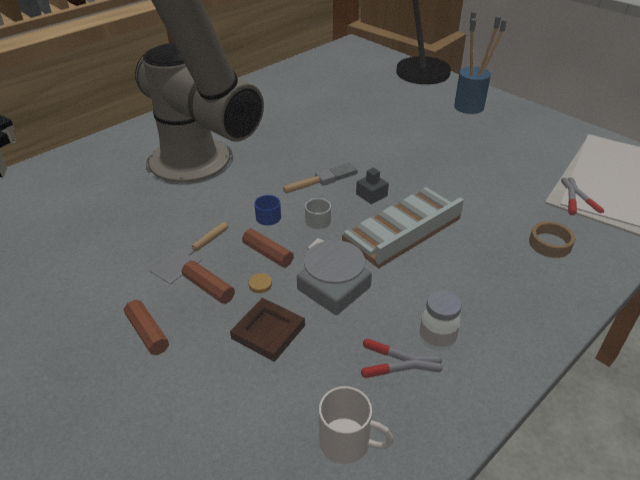

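```bash
cat > seg.py <<'E'
from h import *
def table(n,c):
    ok=(np.abs(c[...,2])<6)&(c[...,0]>250)&(c[...,0]<850)&(abs(c[...,1])<480)
    P=c[ok][::7]; A=np.c_[P[:,:2],np.ones(len(P))]; k=np.linalg.lstsq(A,P[:,2],rcond=None)[0]
    return k
def rectpts(P,zlo,zhi):
    Q=P[(P[:,2]>zlo)&(P[:,2]<zhi)]
    r=cv2.minAreaRect(Q[:,:2].astype(np.float32)); return r,len(Q)
E
python3 - <<'E'
from seg import *
for n in("top","scene"):
    d=np.load(n+"0.npy"); c=cloud(n,d); k=table(n,c); print(n,"plane",k, "zeros",(d==0).sum())
    h=c[...,2]-(c[...,:2]@k[:2]+k[2]); c[...,2]=h
    np.save(n+"_c.npy",c)
    M=((h>6)&(h<110)&(c[...,0]>250)&(c[...,0]<800)&(abs(c[...,1])<480)).astype(np.uint8)
    nn,lab,stt,cen=cv2.connectedComponentsWithStats(M)
    for i in range(1,nn):
        if stt[i,4]<60: continue
        P=c[lab==i]; r=cv2.minAreaRect(P[:,:2].astype(np.float32))
        zt=np.percentile(P[:,2],90); T=P[P[:,2]>zt-6]; rt=cv2.minAreaRect(T[:,:2].astype(np.float32))
        print(stt[i,:4],"max",round(P[:,2].max()),"med",round(np.median(P[:,2]),1),"all",np.round(r[0]),np.round(r[1]),round(r[2]),"top",np.round(rt[0]),np.round(rt[1]),round(rt[2],1))
o=bot.get_obs(); print(Ro.from_euler("xyz",o["tcp_rot"]).as_matrix().round(3))
E
```

```text
top plane [-0.00017863  0.00035296  0.11639475] zeros 1166
[362 113  15  24] max 21 med 15.7 all [ 776. -110.] [54. 18.] 20 top [ 776. -110.] [53. 18.] 20.0
[318 159  60  64] max 86 med 79.5 all [612. -57.] [120. 119.] 1 top [611. -58.] [119. 119.] 64.4
[166 167 130  72] max 62 med 29.8 all [586. 186.] [264. 121.] 86 top [640. 181.] [262.  14.] 85.8
[396 172  59  56] max 28 med 20.3 all [ 607. -227.] [101. 102.] 14 top [ 607. -227.] [101. 101.] 14.1
[382 238  23  22] max 16 med 11.7 all [ 500. -159.] [45. 46.] 2 top [ 500. -159.] [45. 46.] 1.7
[308 240  20  15] max 18 med 13.7 all [500.   0.] [24. 40.] 11 top [500.   0.] [24. 40.] 11.5
[496 244  24  61] max 41 med 32.7 all [ 450. -393.] [ 38. 121.] 83 top [ 450. -392.] [ 30. 120.] 83.5
[348 248  24  60] max 40 med 33.5 all [437. -88.] [120.  37.] 6 top [437. -88.] [120.  29.] 6.7
[421 251  27  60] max 42 med 33.2 all [ 433. -241.] [120.  37.] 6 top [ 433. -239.] [120.  30.] 5.8
[188 253  34  31] max 75 med 40.2 all [449. 232.] [57. 57.] 86 top [448. 233.] [25. 24.] 89.3
[269 263  30  31] max 49 med 41.7 all [430.  68.] [59. 58.] 45 t
[... 935 characters left out ...]
0 top [ 311. -152.] [20. 97.] 9.5
[242 228  52  39] max 41 med 30.3 all [436. -87.] [124.  41.] 5 top [436. -90.] [122.  28.] 6.2
[182 259  53  44] max 40 med 30.9 all [ 418. -242.] [152.  46.] 1 top [ 432. -242.] [123.  30.] 4.4
[248 273  24  19] max 17 med 11.6 all [ 499. -161.] [47. 46.] 1 top [ 499. -161.] [47. 46.] 1.1
[230 297  75  62] max 26 med 20.0 all [ 604. -227.] [104. 104.] 14 top [ 605. -227.] [103. 104.] 14.7
[124 299  45  55] max 40 med 32.3 all [ 449. -394.] [ 37. 125.] 83 top [ 448. -394.] [ 29. 123.] 82.6
[363 338  30  17] max 21 med 15.4 all [ 776. -112.] [54. 19.] 23 top [ 776. -112.] [54. 19.] 23.1
[[ 0.     0.237 -0.972]
 [-0.    -0.972 -0.237]
 [-1.     0.     0.   ]]
```

```bash
python3 - <<'E'
from seg import *
for n in("top","scene"):
    c=np.load(n+"_c.npy"); P=c.reshape(-1,3)
    # nest
    Q=P[(np.hypot(P[:,0]-606.5,P[:,1]+227)<75)&(P[:,2]>5)&(P[:,2]<30)]
    r=cv2.minAreaRect(Q[Q[:,2]>18][:,:2].astype(np.float32)); print(n,"nest outer",r)
    a=np.deg2rad(14.3); R=np.array([[np.cos(a),np.sin(a)],[-np.sin(a),np.cos(a)]])
    L=(Q[:,:2]-[606.5,-227])@R.T
    inn=Q[(Q[:,2]<14)&(np.abs(L).max(1)<40)]; print(" floor med z",np.median(inn[:,2]),"rect",cv2.minAreaRect(inn[:,:2].astype(np.float32)))
    # weight: body top 34..46
    Q=P[(np.hypot(P[:,0]-448.5,P[:,1]-232)<50)]
    for lo,hi in((35,46),(66,80)):
        print(" weight",lo,rectpts(Q,lo,hi))
    # pan
    Q=P[(np.hypot(P[:,0]-611,P[:,1]+57.5)<75)&(P[:,2]>74)]
    print(" pan",cv2.minEnclosingCircle(Q[:,:2].astype(np.float32)),np.median(Q[:,2]))
    Q=P[(np.hypot(P[:,0]-430,P[:,1]-67.5)<45)&(P[:,2]>40)]
    print(" cup",cv2.minEnclosingCircle(Q[:,:2].astype(np.float32)), Q[:,:2].mean(0))
    # rack
    a=np.deg2rad(-4.2); ex=np.array([np.cos(a),np.sin(a)]); ey=np.array([-np.sin(a),np.cos(a)])
    Q=P[(abs((P[:,:2]-[586,186])@ex)<75)&(abs((P[:,:2]-[586,186])@ey)<140)&(P[:,2]>8)&(P[:,2]<66)]
    S=Q[(Q[:,2]>53)]; print(" stop",cv2.minAreaRect(S[:,:2].astype(np.float32)))
    L=np.c_[(Q[:,:2]-[586,186])@ex,(Q[:,:2]-[586,186])@ey,Q[:,2]]
    print(" rack x range",L[:,0].min(),L[:,0].max(),"y",L[:,1].min(),L[:,1].max(), "stop face x", np.percentile(L[L[:,2]>53][:,0],[2,50,98]))
    s=L[(abs(L[:,0])<25)]
    print(" prof",[(y,round(np.median(s[abs(s[:,1]-y)<3][:,2]),1)) for y in range(-132,133,6) if (abs(s[:,1]-y)<3).sum()>3])
E
```

```text
top nest outer ((606.7680053710938, -226.8043212890625), (100.81591033935547, 101.45227813720703), 14.093289375305176)
 floor med z 9.994294623298707 rect ((608.6290893554688, -228.53695678710938), (60.34170150756836, 60.4195671081543), 14.112919807434082)
 weight 35 (((448.92559814453125, 232.65708923339844), (56.29131317138672, 56.18409729003906), 85.75816345214844), 574)
 weight 66 (((448.4022216796875, 232.63011169433594), (24.598846435546875, 23.681493759155273), 89.31634521484375), 153)
 pan ((611.3518676757812, -58.116573333740234), 60.38387680053711) 79.8957736790071
 cup ((430.7196350097656, 68.07523345947266), 30.014612197875977) [430.15077491  69.52310363]
 stop ((639.56103515625, 181.3917694091797), (261.58441162109375, 13.981279373168945), 85.81111907958984)
 rack x range -60.570719189456625 60.75309914114651 y -132.12036256326732 132.1796918415445 stop face x [47.58105857 53.3623564  59.98102865]
 prof [(-132, np.float64(29.8)), (-126, np.float64(31.1)), (-120, np.float64(32.4)), (-114, np.float64(29.4)), (-108, np.float64(18.1)), (-102, np.float64(18.0)), (-96, np.floa
[... 2160 characters left out ...]
p.float64(31.2)), (-54, np.float64(31.7)), (-48, np.float64(31.5)), (-36, np.float64(20.0)), (-30, np.float64(18.3)), (-24, np.float64(27.3)), (-18, np.float64(31.5)), (-12, np.float64(30.7)), (-6, np.float64(30.7)), (0, np.float64(30.5)), (6, np.float64(30.7)), (12, np.float64(31.1)), (18, np.float64(31.9)), (36, np.float64(18.3)), (42, np.float64(25.2)), (48, np.float64(31.5)), (54, np.float64(31.8)), (60, np.float64(30.8)), (66, np.float64(30.8)), (72, np.float64(30.5)), (78, np.float64(31.2)), (84, np.float64(31.7)), (90, np.float64(30.7)), (102, np.float64(19.6)), (108, np.float64(21.5)), (114, np.float64(28.8)), (120, np.float64(31.7)), (126, np.float64(30.9)), (132, np.float64(29.5))]
```

```bash
python3 - <<'E'
import cv2
a=cv2.imread("pics/top0.png"); b=cv2.imread("pics/scene0.png")
cv2.imwrite("pics/crop1.png",cv2.hconcat([cv2.resize(a[225:300,170:270],(400,300),interpolation=2),cv2.resize(a[240:345,260:400],(400,300),interpolation=2)]))
cv2.imwrite("pics/crop2.png",cv2.resize(b[150:290,230:470],(800,467),interpolation=2))
E
```

```text
(no output)
```

View pics/crop1.png

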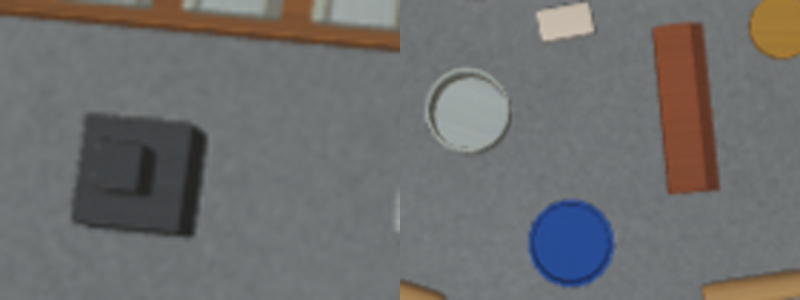

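View pics/crop2.png

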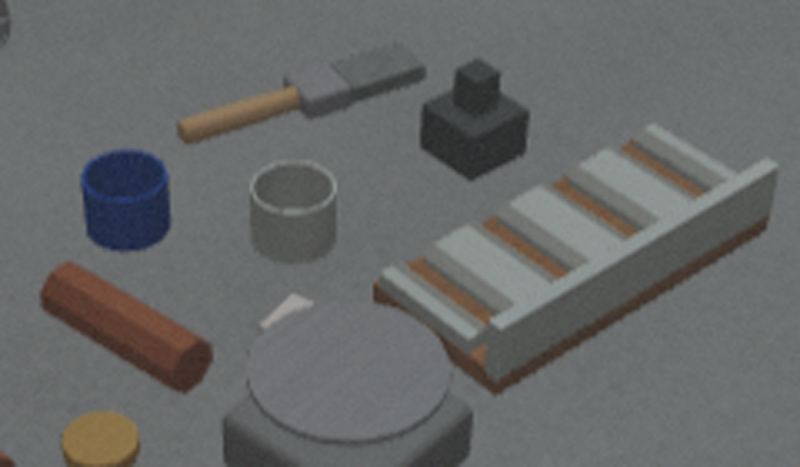

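```bash
cat > plan.py <<'E'
from h import *
import sys
def cur():
    o=bot.get_obs(); R=Ro.from_euler("xyz",o["tcp_rot"]).as_matrix(); p=np.array(o["tool_pos"]); return o,R,p
def plan(x,y,z,th=None):
    """shift in cm tool axes BEFORE turning, and AFTER turning"""
    o,R,p=cur(); d=np.array([x,y,z])-p
    t0=np.degrees(np.arctan2(R[1,1],R[0,1]))
    print("t",round(o["time"],2),"pos",p.round(1),"theta",round(t0,2),"tilt",np.degrees(np.arccos(-R[2,0])).round(2),"F",np.round(o["contact_force"],1),"grip",round(o["grip_width"],1))
    print("d world",d.round(1),"shift cm before turn",(R.T@d/10).round(2))
    if th is not None:
        turn=(t0-th+180)%360-180
        A=np.radians(th); R2=np.c_[[0,0,-1],[np.cos(A),np.sin(A),0],[np.sin(A),-np.cos(A),0]]
        print("turn rad",np.radians(turn).round(3),"shift after turn",(R2.T@d/10).round(2))
if __name__=="__main__":
    a=[float(v) for v in sys.argv[1:]]; plan(*a)
E
python3 plan.py 450 -300 226 -94.2
python3 -m handwheel '[[[0,0,0,0.105],[0,0,0,0.105],[0,0,0,0.105]]]' 1
python3 plan.py 450 -300 226 -94.2
```

```text
t 0.9 pos [ 124.2 -510.1  226.8] theta -76.32 tilt 0.01 F [ 1.4 -0.5 -0.2] grip 92.2
d world [325.8 210.1  -0.8] shift cm before turn [  0.08 -12.71 -36.63]
turn rad 0.312 shift after turn [  0.08 -23.34 -30.95]
time: 1.15
tool_pos: [124.2, -510.1, 226.7]
tcp_rot: [1.465, 1.571, -1.758]
contact_force: [-0.8, -0.4, 0.4]
grip_width: 91.5
t 1.15 pos [ 124.2 -510.1  226.7] theta -94.66 tilt 0.0 F [-0.8 -0.4  0.4] grip 91.5
d world [325.8 210.1  -0.7] shift cm before turn [  0.07 -23.59 -30.77]
turn rad -0.008 shift after turn [  0.07 -23.34 -30.96]
```

```bash
python3 -m handwheel '[[[0,-1.2,-1.5,0],[0,-2.4,-3.1,0],[0,-2.4,-3.1,0],[0,-2.4,-3.1,0],[0,-2.4,-3.1,0],[0,-2.4,-3.1,0],[0,-2.4,-3.1,0],[0,-2.4,-3.1,0]]]'
python3 plan.py 448.7 232.5 226 -94.2
```

```text
time: 1.82
tool_pos: [370.6, -347.0, 226.9]
tcp_rot: [2.127, 1.57, -1.091]
contact_force: [-0.0, -2.0, -0.3]
grip_width: 91.4
t 1.82 pos [ 370.6 -347.   226.9] theta -94.37 tilt 0.03 F [-0.  -2.  -0.3] grip 91.4
d world [ 78.1 579.5  -0.9] shift cm before turn [  0.07 -58.38  -3.37]
turn rad -0.003 shift after turn [  0.09 -58.37  -3.54]
```

```bash
python3 -m handwheel '[[[0,-3.8,-1.0,0],[0,-3.8,-1.0,0],[0,-3.8,-1.0,0],[0,-4,0,0],[0,-4,0,0],[0,-4,0,0],[0,-4,0,0],[0,-4,0,0]]]'
python3 -m handwheel '[[[0,-4,0,0],[0,-4,0,0],[0,-4,0,0],[0,-4,0,0],[0,-4,0,0],[0,-3,0,0],[0,-1,0,0],[0,0,0,0]]]'
python3 plan.py 448.7 232.5 100 -94.2
```

```text
time: 2.48
tool_pos: [422.8, -35.7, 227.0]
tcp_rot: [2.891, 1.57, -0.327]
contact_force: [1.7, 0.4, -0.1]
grip_width: 91.7
time: 3.15
tool_pos: [441.1, 203.8, 226.5]
tcp_rot: [-1.2, 1.571, 1.869]
contact_force: [0.2, -0.5, -0.8]
grip_width: 91.6
t 3.15 pos [441.1 203.8 226.5] theta -94.16 tilt 0.01 F [ 0.2 -0.5 -0.8] grip 91.6
d world [   7.6   28.7 -126.5] shift cm before turn [12.65 -2.91 -0.55]
turn rad 0.001 shift after turn [12.65 -2.91 -0.54]
```

```bash
python3 -m handwheel '[[[0.5,-1.5,-0.3,0],[1.5,-1.4,-0.25,0],[3,0,0,0],[3,0,0,0],[3,0,0,0],[1.6,0,0,0],[0,0,0,0]]]'
cat > weightpos.py <<'E'
from seg import *
import sys
x0,y0=map(float,sys.argv[1:3])
im,d=bot.capture("scene"); save(sys.argv[3],im); c=cloud("scene",d); k=table("scene",c); c[...,2]-=(c[...,:2]@k[:2]+k[2])
P=c.reshape(-1,3); Q=P[np.hypot(P[:,0]-x0,P[:,1]-y0)<50]
print(rectpts(Q,35,46),rectpts(Q,66,78))
E
python3 weightpos.py 448.7 232.5 s1.png; python3 plan.py 448.7 232.5 45 -94.2
```

```text
time: 3.73
tool_pos: [446.9, 227.9, 97.4]
tcp_rot: [0.468, 1.563, -2.751]
contact_force: [0.1, -0.1, -0.1]
grip_width: 92.0
(((447.75750732421875, 232.09388732910156), (59.0340690612793, 59.951908111572266), 85.5998306274414), 257) (((449.2187194824219, 232.5685577392578), (27.507625579833984, 25.003219604492188), 84.30422973632812), 77)
t 3.78 pos [448.2 228.6  99.5] theta -94.44 tilt 0.24 F [-0.7 -0.5  0.8] grip 91.6
d world [  0.5   3.9 -54.5] shift cm before turn [ 5.45 -0.41 -0.04]
turn rad -0.004 shift after turn [ 5.45 -0.4  -0.02]
```

View pics/s1.png

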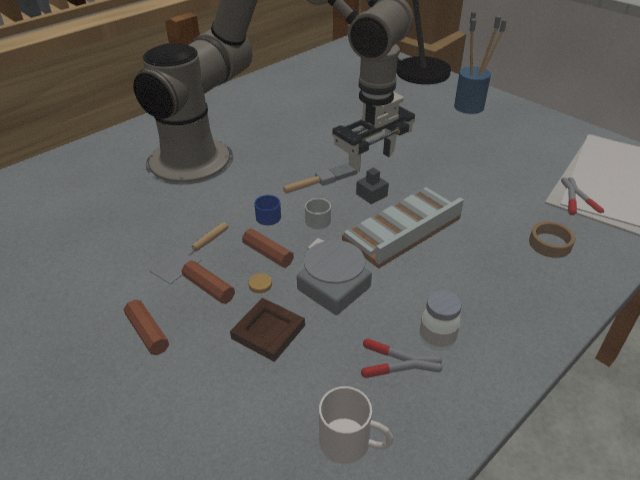

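```bash
python3 -m handwheel '[[[1,-0.3,0,0],[1.5,0,0,0],[1.5,0,0,0],[1,0,0,0],[0.4,0,0,0],[0,0,0,0],[0,0,0,0]]]'
python3 plan.py 448.7 232.5 45 -94.2
python3 -m handwheel '[[[0,0,0,0],[0,0,0,0],[0,0,0,0],[0,0,0,0],[0,0,0,0],[0,0,0,0],[0,0,0,0],[0,0,0,0]]]' 0.1
python3 plan.py 448.7 232.5 45 -94.2
```

```text
time: 4.37
tool_pos: [449.8, 233.4, 47.3]
tcp_rot: [-2.84, 1.57, 0.225]
contact_force: [0.3, -0.1, -0.4]
grip_width: 91.9
t 4.37 pos [449.8 233.4  47.3] theta -94.37 tilt 0.06 F [ 0.3 -0.1 -0.4] grip 91.9
d world [-1.1 -0.9 -2.3] shift cm before turn [0.23 0.1  0.1 ]
turn rad -0.003 shift after turn [0.23 0.1  0.1 ]
time: 5.03
tool_pos: [449.2, 233.3, 46.7]
tcp_rot: [1.444, 1.571, -1.774]
contact_force: [0.6, 0.1, -0.2]
grip_width: 43.0
t 5.03 pos [449.2 233.3  46.7] theta -94.36 tilt 0.01 F [ 0.6  0.1 -0.2] grip 43.0
d world [-0.5 -0.8 -1.7] shift cm before turn [0.17 0.08 0.05]
turn rad -0.003 shift after turn [0.17 0.08 0.05]
```

```bash
python3 -m handwheel '[[[0.1,0,0,0],[0,0,0,0],[0,0,0,0],[0,0,0,0],[0,0,0,0],[0,0,0,0]]]' 0
python3 -m handwheel '[[[-0.5,0,0,0],[-0.5,0,0,0],[-1,0,0,0],[-1,0,0,0],[-1,0,0,0],[0,0,0,0],[0,0,0,0]]]' 
python3 plan.py 611 -57.5 150 -94.2
```

```text
time: 5.53
tool_pos: [449.1, 233.2, 45.5]
tcp_rot: [0.82, 1.57, -2.398]
contact_force: [-0.3, -0.2, -2.0]
grip_width: 23.9
time: 6.12
tool_pos: [449.8, 233.5, 86.7]
tcp_rot: [-2.778, 1.569, 0.288]
contact_force: [0.5, 0.2, -5.3]
grip_width: 23.9
t 6.12 pos [449.8 233.5  86.7] theta -94.36 tilt 0.13 F [ 0.5  0.2 -5.3] grip 23.9
d world [ 161.2 -291.    63.3] shift cm before turn [ -6.31  27.79 -18.3 ]
turn rad -0.003 shift after turn [ -6.33  27.84 -18.21]
```

```bash
python3 -m handwheel '[[[-2,0,0,0],[-3,0,0,0],[-0.8,1,-0.7,0],[0,2.5,-1.6,0],[0,3.4,-2.3,0],[0,3.4,-2.3,0],[0,3.4,-2.3,0],[0,3.4,-2.3,0]]]'
python3 plan.py 611 -57.5 145 -94.2
```

```text
time: 6.78
tool_pos: [551.2, 51.6, 142.8]
tcp_rot: [0.334, 1.57, -2.883]
contact_force: [1.0, 1.5, -4.8]
grip_width: 23.7
t 6.78 pos [551.2  51.6 142.8] theta -94.35 tilt 0.05 F [ 1.   1.5 -4.8] grip 23.7
d world [  59.8 -109.1    2.2] shift cm before turn [-0.22 10.42 -6.79]
turn rad -0.003 shift after turn [-0.22 10.44 -6.76]
```

```bash
python3 -m handwheel '[[[0,3,-1.9,0],[0,3,-1.9,0],[0,2.4,-1.6,0],[0,1.4,-0.9,0],[0,0.4,-0.3,0],[0,0,0,0],[0,0,0,0]]]'
python3 plan.py 611 -57.5 145 -94.2
cat > pt.py <<'E'
from seg import *
import sys
def clouds(tag):
    out={}
    for n in("top","scene"):
        im,d=bot.capture(n); save(n+tag+".png",im); c=cloud(n,d); k=table(n,c); c[...,2]-=(c[...,:2]@k[:2]+k[2]); out[n]=c
    return out
E
python3 - <<'E'
from pt import *
c=clouds("2"); P=c["scene"].reshape(-1,3)
Q=P[(np.hypot(P[:,0]-611,P[:,1]+57.5)<60)]
Q2=Q[(Q[:,2]>76)&(Q[:,2]<86)]
h,e=np.histogram(Q[:,2],bins=range(70,190,4)); print(list(zip(e,h)))
print(rectpts(Q,130,146))
print(w2pix("scene",[611,-57.5,80]))
E
```

```text
time: 7.37
tool_pos: [608.1, -52.4, 142.7]
tcp_rot: [-0.292, 1.569, 2.773]
contact_force: [-0.3, -0.0, -5.3]
grip_width: 23.7
t 7.37 pos [608.1 -52.4 142.7] theta -94.39 tilt 0.12 F [-0.3 -0.  -5.3] grip 23.7
d world [ 2.9 -5.1  2.3] shift cm before turn [-0.23  0.48 -0.33]
turn rad -0.003 shift after turn [-0.23  0.49 -0.32]
[(np.int64(70), np.int64(1)), (np.int64(74), np.int64(172)), (np.int64(78), np.int64(1157)), (np.int64(82), np.int64(102)), (np.int64(86), np.int64(0)), (np.int64(90), np.int64(0)), (np.int64(94), np.int64(5)), (np.int64(98), np.int64(51)), (np.int64(102), np.int64(57)), (np.int64(106), np.int64(60)), (np.int64(110), np.int64(55)), (np.int64(114), np.int64(63)), (np.int64(118), np.int64(60)), (np.int64(122), np.int64(68)), (np.int64(126), np.int64(61)), (np.int64(130), np.int64(68)), (np.int64(134), np.int64(256)), (np.int64(138), np.int64(101)), (np.int64(142), np.int64(23)), (np.int64(146), np.int64(25)), (np.int64(150), np.int64(29)), (np.int64(154), np.int64(44)), (np.int64(158), np.int64(49)), (np.int64(162), np.int64(51)), (np.int64(166), np.int64(97)), (np.int64(170), np.int64(64)), (np.int64(174), np.int64(35)), (np.int64(178), np.int64(37)), (np.int64(182), np.int64(34))]
(((606.8568725585938, -52.346710205078125), (57.3412971496582, 60.0606575012207), 85.73377990722656), 448)
(np.float64(334.6294495903201), np.float64(260.02776917714556))
```

View pics/scene2.png

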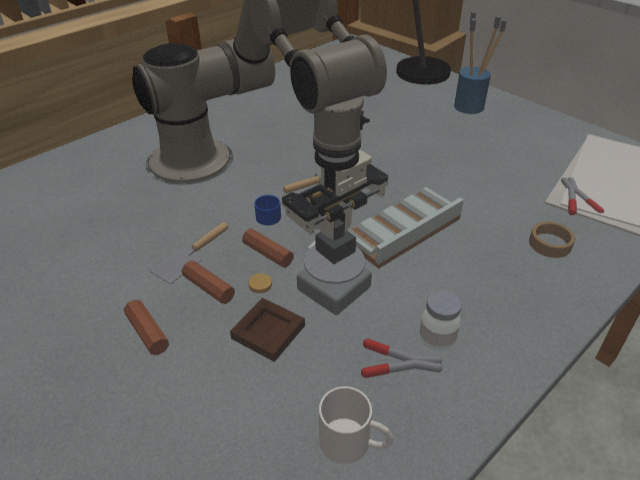

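```bash
python3 -m handwheel '[[[0,0.5,-0.35,0],[0.5,0,0,0],[0.8,0,0,0],[0.6,0,0,0],[0.4,0,0,0],[0.3,0,0,0],[0,0,0,0]]]'
python3 plan.py 611 -57.5 114 -94.2
```

```text
time: 8.05
tool_pos: [611.7, -57.6, 117.1]
tcp_rot: [-0.318, 1.57, 2.748]
contact_force: [-0.8, 0.3, -1.9]
grip_width: 23.9
t 8.05 pos [611.7 -57.6 117.1] theta -94.36 tilt 0.06 F [-0.8  0.3 -1.9] grip 23.9
d world [-0.7  0.1 -3.1] shift cm before turn [ 0.31 -0.01  0.08]
turn rad -0.003 shift after turn [ 0.31 -0.01  0.08]
```

```bash
python3 -m handwheel '[[[0.2,0,0,0],[0.1,0,0,0],[0,0,0,0]]]'
python3 -m handwheel '[[[0,0,0,0],[0,0,0,0],[0,0,0,0],[0,0,0,0],[0,0,0,0],[0,0,0,0],[0,0,0,0],[0,0,0,0]]]' 0.7
python3 -m handwheel '[[[0,0,0,0],[-0.5,0,0,0],[-1,0,0,0],[-2,0,0,0],[-2,0,0,0],[0,0,0,0]]]'
python3 - <<'E'
from pt import *
c=clouds("3"); P=c["scene"].reshape(-1,3)
Q=P[(np.hypot(P[:,0]-611,P[:,1]+57.5)<62)]
h,e=np.histogram(Q[:,2],bins=range(60,150,4)); print(list(zip(e.tolist(),h.tolist())))
print(rectpts(Q,104,114),rectpts(Q,134,146))
st()
E
```

```text
time: 8.3
tool_pos: [612.1, -57.8, 114.9]
tcp_rot: [-2.91, 1.571, 0.156]
contact_force: [-1.1, 1.2, -0.7]
grip_width: 23.6
time: 8.97
tool_pos: [612.1, -58.0, 114.7]
tcp_rot: [2.062, 1.571, -1.156]
contact_force: [-0.3, -0.2, 0.0]
grip_width: 64.0
time: 9.47
tool_pos: [614.4, -58.4, 175.0]
tcp_rot: [2.992, 1.562, -0.225]
contact_force: [1.0, 0.2, 0.8]
grip_width: 64.5
[(60, 34), (64, 647), (68, 457), (72, 57), (76, 63), (80, 62), (84, 57), (88, 57), (92, 65), (96, 55), (100, 71), (104, 254), (108, 154), (112, 24), (116, 25), (120, 31), (124, 22), (128, 27), (132, 29), (136, 86), (140, 32), (144, 0)]
(((610.88720703125, -58.9031867980957), (58.66055679321289, 57.719764709472656), 86.24906158447266), 419) (((611.0158081054688, -57.48973083496094), (26.586936950683594, 25.73137092590332), 85.2294921875), 130)
{'time': 9.567, 'tool_pos': [612.58, -58.074, 171.034], 'tcp_rot': [2.953, 1.568, -0.264], 'contact_force': [0.255, 0.092, -0.188], 'grip_width': 64.516, 'joint_positions': [-0.219, 0.551, 1.345, -0.0, 1.243, 1.428]}
```

View pics/scene3.png

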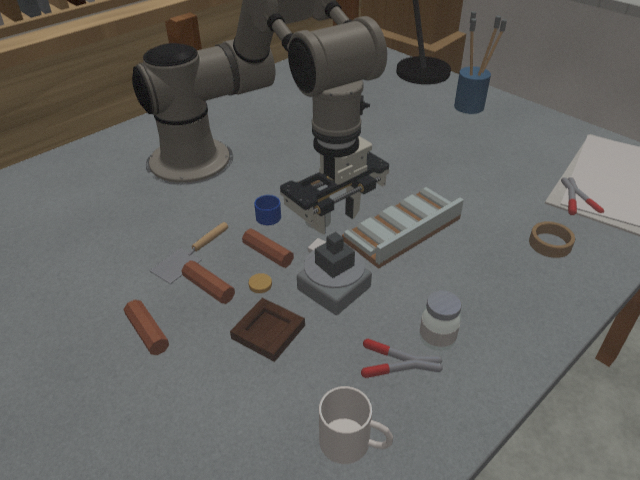

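```bash
python3 -m handwheel '[[[0,0,0,0],[0,0,0,0],[0,0,0,0],[0,0,0,0],[0,0,0,0],[0,0,0,0],[0,0,0,0],[0,0,0,0]]]'
python3 plan.py 611.5 -58 113.5 -94.3
python3 -m handwheel '[[[1,0,0,0],[1.5,0,0,0],[1.5,0,0,0],[1,0,0,0],[0.7,0,0,0],[0,0,0,0],[0,0,0,0]]]'
python3 plan.py 611.5 -58 113.5 -94.3
```

```text
time: 10.23
tool_pos: [612.0, -57.9, 169.6]
tcp_rot: [0.516, 1.571, -2.702]
contact_force: [-0.3, 0.4, 0.3]
grip_width: 64.3
t 10.23 pos [612.  -57.9 169.6] theta -94.37 tilt 0.01 F [-0.3  0.4  0.3] grip 64.3
d world [ -0.5  -0.1 -56.1] shift cm before turn [5.61 0.01 0.05]
turn rad -0.001 shift after turn [5.61 0.01 0.05]
time: 10.82
tool_pos: [612.1, -58.0, 112.5]
tcp_rot: [0.099, 1.57, -3.119]
contact_force: [-0.3, -0.5, 0.4]
grip_width: 64.2
t 10.82 pos [612.1 -58.  112.5] theta -94.37 tilt 0.02 F [-0.3 -0.5  0.4] grip 64.2
d world [-0.6 -0.   1. ] shift cm before turn [-0.1   0.01  0.06]
turn rad -0.001 shift after turn [-0.1   0.01  0.06]
```

```bash
python3 -m handwheel '[[[-0.1,0,0,0],[0,0,0,0],[0,0,0,0],[0,0,0,0],[0,0,0,0],[0,0,0,0],[0,0,0,0],[0,0,0,0]]]' 0
python3 -m handwheel '[[[0,0,0,0],[-0.5,0,0,0],[-1,0,0,0],[-1.5,0,0,0],[-1.5,0,0,0],[0,0,0,0]]]'
python3 plan.py 606.8 -227 157 -75.7
```

```text
time: 11.48
tool_pos: [612.1, -57.9, 113.7]
tcp_rot: [2.301, 1.571, -0.917]
contact_force: [-0.2, 0.5, 0.1]
grip_width: 23.6
time: 11.98
tool_pos: [613.4, -58.2, 162.0]
tcp_rot: [2.978, 1.566, -0.24]
contact_force: [1.7, 0.9, -3.9]
grip_width: 23.5
t 11.98 pos [613.4 -58.2 162. ] theta -94.36 tilt 0.28 F [ 1.7  0.9 -3.9] grip 23.5
d world [  -6.6 -168.8   -5. ] shift cm before turn [ 0.52 16.88 -0.63]
turn rad -0.326 shift after turn [ 0.5  16.19  4.81]
```

```bash
python3 -m handwheel '[[[0,2,-0.1,0],[0,3.6,-0.1,0],[0,3.8,-0.1,0],[0,3.6,-0.1,0],[0,2.8,-0.1,0],[0,1.1,-0.1,0]]]'
python3 -m handwheel '[[[0,0,0,-0.108],[0,0,0,-0.108],[0,0,0,-0.108],[0,0,0,0],[0,0,0,0]]]'
python3 plan.py 606.8 -227 100 -75.7
```

```text
time: 12.48
tool_pos: [603.9, -231.2, 157.6]
tcp_rot: [0.684, 1.569, -2.537]
contact_force: [0.3, 0.5, -5.5]
grip_width: 24.0
time: 12.9
tool_pos: [604.9, -226.3, 158.0]
tcp_rot: [-0.758, 1.569, 2.629]
contact_force: [-0.4, -0.2, -5.2]
grip_width: 23.6
t 12.9 pos [ 604.9 -226.3  158. ] theta -75.97 tilt 0.08 F [-0.4 -0.2 -5.2] grip 23.6
d world [  1.9  -0.7 -58. ] shift cm before turn [ 5.8   0.12 -0.18]
turn rad -0.005 shift after turn [ 5.8   0.11 -0.17]
```

```bash
python3 -m handwheel '[[[1,0.1,-0.2,0],[2,0,0,0],[2,0,0,0],[1.5,0,0,0],[0.8,0,0,0],[0,0,0,0],[0,0,0,0]]]'
python3 plan.py 606.8 -227 85 -75.7
python3 - <<'E'
from pt import *
c=clouds("4"); 
for n in("top","scene"):
    P=c[n].reshape(-1,3); Q=P[(np.hypot(P[:,0]-606.5,P[:,1]+227)<78)]
    print(n,"nest",rectpts(Q,17,27),"weight",rectpts(Q,74,86),rectpts(Q,66,86))
st()
im=cv2.imread("pics/scene4.png"); cv2.imwrite("pics/s4c.png",cv2.resize(im[200:380,180:380],(800,720)[:2] if 0 else (660,594),interpolation=2))
E
```

```text
time: 13.48
tool_pos: [607.4, -227.3, 85.4]
tcp_rot: [-0.619, 1.57, 2.769]
contact_force: [-0.4, 0.6, -4.3]
grip_width: 24.0
t 13.48 pos [ 607.4 -227.3   85.4] theta -75.85 tilt 0.03 F [-0.4  0.6 -4.3] grip 24.0
d world [-0.6  0.3 -0.4] shift cm before turn [ 0.04 -0.04  0.05]
turn rad -0.003 shift after turn [ 0.04 -0.04  0.05]
top nest (((575.3212890625, -185.57827758789062), (14.022993087768555, 25.366273880004883), 65.62683868408203), 54) weight (((0.0, 0.0), (0.0, 0.0), 0.0), 0) (((0.0, 0.0), (0.0, 0.0), 0.0), 0)
scene nest (((605.2496337890625, -227.35043334960938), (104.29283905029297, 101.95491027832031), 15.165496826171875), 1071) weight (((609.6006469726562, -227.03634643554688), (52.72969055175781, 57.096527099609375), 13.625763893127441), 419) (((609.505859375, -227.3638916015625), (52.63758850097656, 57.58400344848633), 14.095656394958496), 538)
{'time': 13.583, 'tool_pos': [608.171, -227.718, 86.914], 'tcp_rot': [2.396, 1.568, -0.499], 'contact_force': [0.239, 0.348, -4.327], 'grip_width': 23.554, 'joint_positions': [-0.476, 0.692, 1.331, -0.0, 1.116, 0.847]}
```

View pics/s4c.png

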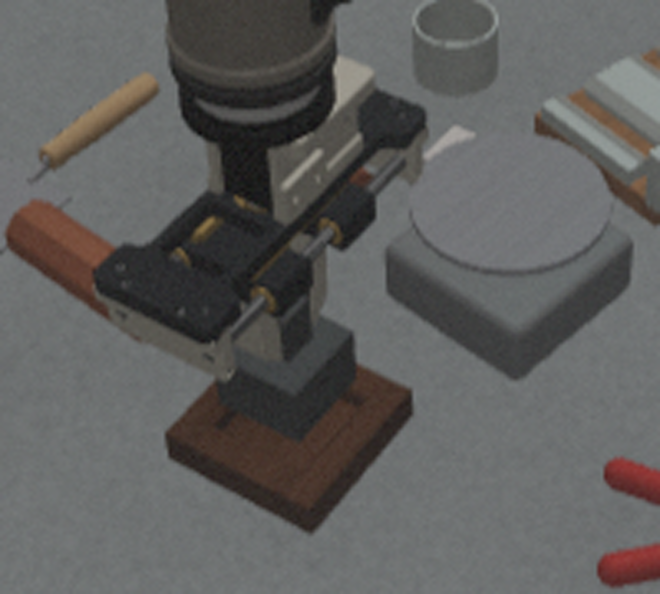

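View pics/top4.png

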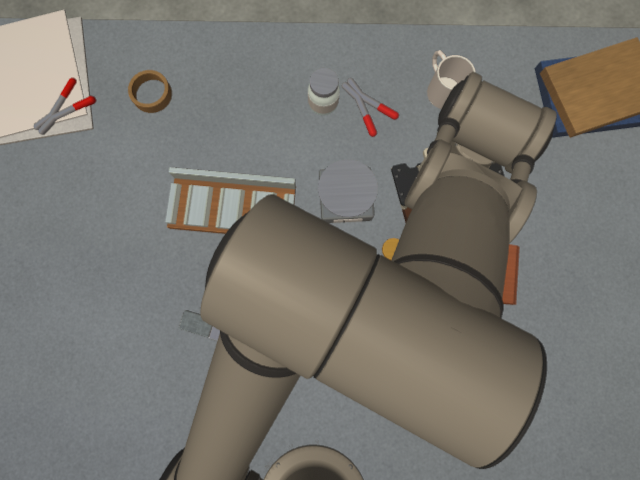

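```bash
python3 -m handwheel '[[[0,0,0,0],[0,0,0,0],[0,0,0,0],[0,0,0,0]]]'
python3 - <<'E'
from pt import *
a=np.radians(14.1); ex=np.array([np.cos(a),np.sin(a)]); ey=np.array([-np.sin(a),np.cos(a)])
o=bot.get_obs(); p=np.array(o["tool_pos"]); print(p.round(1))
for rep in range(3):
    im,d=bot.capture("scene"); c=cloud("scene",d); k=table("scene",c); c[...,2]-=(c[...,:2]@k[:2]+k[2])
    P=c.reshape(-1,3); L=np.c_[(P[:,:2]-[606.8,-227])@ex,(P[:,:2]-[606.8,-227])@ey,P[:,2]]
    N=L[(abs(L[:,:2]).max(1)<70)&(L[:,2]>17)&(L[:,2]<27)]
    W=L[(abs(L[:,:2]).max(1)<45)&(L[:,2]>73)&(L[:,2]<88)]
    n1=N[abs(N[:,1])<40]; n2=N[abs(N[:,0])<40]; w1=W[abs(W[:,1])<20]; w2=W[abs(W[:,0])<20]
    f=lambda v:np.percentile(v,[0.5,2,50,98,99.5]).round(1)
    print("nest x",f(n1[:,0]),"y",f(n2[:,1])); print("wt x",f(w1[:,0]),"y",f(w2[:,1]))
# vertical faces
    # nest +x' side face pts and weight side faces
    F=L[(abs(L[:,1])<40)&(L[:,0]>40)&(L[:,0]<60)&(L[:,2]>4)&(L[:,2]<16)]; print("nest +x face",np.median(F[:,0]).round(2))
    F=L[(abs(L[:,1])<22)&(L[:,0]>15)&(L[:,0]<45)&(L[:,2]>48)&(L[:,2]<74)]; print("wt +x face",np.median(F[:,0]).round(2))
    F=L[(abs(L[:,0])<40)&(L[:,1]<-40)&(L[:,1]>-60)&(L[:,2]>4)&(L[:,2]<16)]; print("nest -y face",np.median(F[:,1]).round(2))
    F=L[(abs(L[:,0])<22)&(L[:,1]<-15)&(L[:,1]>-45)&(L[:,2]>48)&(L[:,2]<74)]; print("wt -y face",np.median(F[:,1]).round(2))
E
python3 plan.py 606.8 -227 85 -75.7
```

```text
time: 13.92
tool_pos: [607.5, -227.5, 86.2]
tcp_rot: [2.396, 1.57, -0.498]
contact_force: [0.4, 0.3, -4.4]
grip_width: 23.8
[ 607.5 -227.5   86.2]
nest x [-51.2 -49.6  31.8  48.5  49.2] y [-50.8 -50.  -33.5  48.1  50.8]
wt x [-21.7 -17.4  15.8  27.2  27.4] y [-29.7 -29.3 -14.9  25.2  27.5]
nest +x face 47.7
wt +x face 26.47
nest -y face -49.3
wt -y face -27.63
nest x [-51.9 -50.1  32.1  48.3  49. ] y [-50.7 -50.1 -33.8  48.   50.4]
wt x [-22.  -18.1  15.9  27.2  27.7] y [-29.4 -29.1 -14.8  25.3  28.1]
nest +x face 47.8
wt +x face 26.34
nest -y face -49.29
wt -y face -27.58
nest x [-52.4 -50.8  32.   48.3  49. ] y [-50.8 -50.  -34.   48.1  50.7]
wt x [-20.4 -17.9  16.   27.2  27.6] y [-29.4 -29.  -15.   25.8  28. ]
nest +x face 47.71
wt +x face 26.48
nest -y face -49.25
wt -y face -27.74
t 14.07 pos [ 607.4 -227.4   85.9] theta -75.81 tilt 0.01 F [ 0.5 -0.8 -4.5] grip 24.0
d world [-0.6  0.4 -0.9] shift cm before turn [ 0.09 -0.06  0.05]
turn rad -0.002 shift after turn [ 0.09 -0.06  0.05]
```

```bash
python3 -m handwheel '[[[0.4,-0.04,0.07,0],[0.6,0,0,0],[0.5,0,0,0],[0.4,0,0,0],[0.2,0,0,0],[0,0,0,0],[0,0,0,0]]]'
python3 plan.py 606.8 -227 55.5 -75.7
python3 -m handwheel '[[[0.3,0,0,0],[0.2,0,0,0],[0.2,0,0,0],[0,0,0,0],[0,0,0,0]]]'
python3 plan.py 606.8 -227 55.5 -75.7
```

```text
time: 14.65
tool_pos: [606.6, -227.2, 64.5]
tcp_rot: [-0.37, 1.571, 3.019]
contact_force: [0.1, 0.6, -5.4]
grip_width: 24.2
t 14.65 pos [ 606.6 -227.2   64.5] theta -75.8 tilt 0.01 F [ 0.1  0.6 -5.4] grip 24.2
d world [ 0.2  0.2 -9. ] shift cm before turn [ 0.9  -0.01 -0.03]
turn rad -0.002 shift after turn [ 0.9  -0.01 -0.03]
time: 15.07
tool_pos: [606.4, -227.1, 57.5]
tcp_rot: [-0.435, 1.57, 2.955]
contact_force: [0.2, -0.1, -4.1]
grip_width: 23.9
t 15.07 pos [ 606.4 -227.1   57.5] theta -75.8 tilt 0.02 F [ 0.2 -0.1 -4.1] grip 23.9
d world [ 0.4  0.1 -2. ] shift cm before turn [ 0.2  -0.   -0.04]
turn rad -0.002 shift after turn [ 0.2  -0.   -0.04]
```

Inserted without lateral force (bottom is well below the 22 mm mouth). Final 2 mm, then release.

```bash
python3 -m handwheel '[[[0.15,0,0,0],[0.1,0,0,0],[0,0,0,0]]]'
python3 -m handwheel '[[[0,0,0,0],[0,0,0,0],[0,0,0,0],[0,0,0,0],[0,0,0,0],[0,0,0,0],[0,0,0,0],[0,0,0,0]]]' 0.75
python3 -m handwheel '[[[-0.5,0,0,0],[-1,0,0,0],[-2,0,0,0],[-3,0,0,0],[-3,0,0,0],[-1,0,0,0],[0,0,0,0],[0,0,0,0]]]'
python3 - <<'E'
from pt import *
c=clouds("5"); 
P=c["scene"].reshape(-1,3); Q=P[(np.hypot(P[:,0]-606.5,P[:,1]+227)<40)]
h,e=np.histogram(Q[:,2],bins=range(0,100,4)); print(list(zip(e.tolist(),h.tolist())))
print(rectpts(Q,45,56),rectpts(Q,76,90), np.median(Q[(Q[:,2]>44)&(Q[:,2]<56)][:,2]))
im=cv2.imread("pics/scene5.png"); cv2.imwrite("pics/s5c.png",cv2.resize(im[180:380,120:380],(780,600),interpolation=2))
st()
E
```

```text
time: 15.32
tool_pos: [606.9, -227.3, 56.1]
tcp_rot: [2.361, 1.57, -0.533]
contact_force: [-0.6, 0.3, 1.5]
grip_width: 23.3
time: 15.98
tool_pos: [606.6, -227.2, 55.2]
tcp_rot: [1.627, 1.571, -1.267]
contact_force: [-0.4, -0.0, 0.7]
grip_width: 68.2
time: 16.65
tool_pos: [606.5, -227.2, 160.5]
tcp_rot: [2.262, 1.57, -0.632]
contact_force: [-0.2, -0.7, -1.3]
grip_width: 68.9
[(0, 0), (4, 0), (8, 0), (12, 7), (16, 88), (20, 186), (24, 68), (28, 54), (32, 57), (36, 62), (40, 59), (44, 106), (48, 385), (52, 43), (56, 28), (60, 25), (64, 28), (68, 23), (72, 32), (76, 35), (80, 116), (84, 8), (88, 0), (92, 0)]
(((605.2135620117188, -227.41293334960938), (58.31411361694336, 58.7678108215332), 15.009170532226562), 518) (((605.6657104492188, -227.1102294921875), (25.732019424438477, 26.29498863220215), 14.654072761535645), 159) 49.66222542162076
{'time': 16.75, 'tool_pos': [605.623, -226.735, 158.392], 'tcp_rot': [-0.687, 1.568, 2.702], 'contact_force': [-0.351, -0.332, 0.004], 'grip_width': 69.016, 'joint_positions': [-0.477, 0.622, 1.253, -0.0, 1.27, 0.846]}
```

View pics/s5c.png

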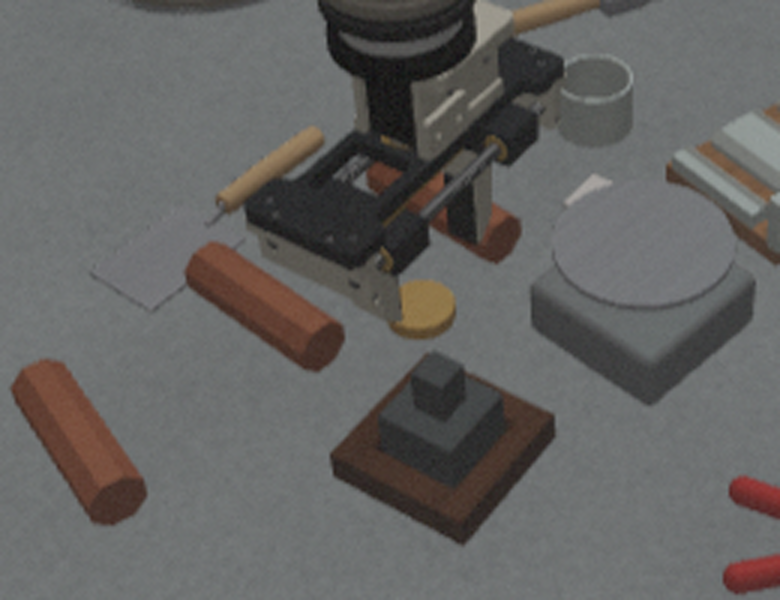

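```bash
python3 plan.py 430.8 67.7 155 -90
python3 -m handwheel '[[[0,-1.5,1,0],[0,-2.7,2.5,0],[0,-3,2.8,0],[0,-3,2.8,0],[0,-3,2.8,0],[0,-3,2.8,0],[0,-3,2.8,0],[0,-3,2.8,0]]]' 1
python3 plan.py 430.8 67.7 155 -90
```

```text
t 16.75 pos [ 605.6 -226.7  158.4] theta -75.8 tilt 0.19 F [-0.4 -0.3  0. ] grip 69.0
d world [-174.8  294.4   -3.4] shift cm before turn [  0.43 -32.83   9.73]
turn rad 0.248 shift after turn [  0.34 -29.44  17.48]
time: 17.42
tool_pos: [352.5, -60.4, 158.7]
tcp_rot: [-0.629, 1.567, 2.76]
contact_force: [0.1, -0.2, 0.2]
grip_width: 92.0
t 17.42 pos [352.5 -60.4 158.7] theta -75.82 tilt 0.19 F [ 0.1 -0.2  0.2] grip 92.0
d world [ 78.3 128.1  -3.7] shift cm before turn [  0.36 -10.5  -10.73]
turn rad 0.248 shift after turn [  0.37 -12.81  -7.83]
```

```bash
python3 -m handwheel '[[[0,-2,-2,0],[0,-2.6,-2.6,0],[0,-2.6,-2.7,0],[0,-2,-2,0],[0,-1.2,-1.3,0],[0,-0.1,-0.1,0.124],[0,0,0,0.124],[0,0,0,0]]]'
python3 - <<'E'
from pt import *
c=clouds("6"); 
for n in c:
    P=c[n].reshape(-1,3); Q=P[(np.hypot(P[:,0]-430,P[:,1]-67.5)<60)&(P[:,2]>38)&(P[:,2]<52)]
    print(n,len(Q)); 
    if len(Q)>20: print(cv2.minEnclosingCircle(Q[:,:2].astype(np.float32)))
E
python3 plan.py 430.8 67.7 70 -90
```

```text
time: 18.08
tool_pos: [432.4, 66.8, 158.7]
tcp_rot: [0.011, 1.567, -3.134]
contact_force: [0.3, -1.2, 0.3]
grip_width: 91.2
top 38
((411.0930480957031, 71.32707214355469), 21.33277130126953)
scene 173
((431.3349914550781, 67.3887710571289), 32.00645065307617)
t 18.18 pos [432.5  66.3 159.2] theta -89.79 tilt 0.14 F [0.1 0.  0.3] grip 91.8
d world [ -1.7   1.4 -89.2] shift cm before turn [ 8.92 -0.14  0.15]
turn rad 0.004 shift after turn [ 8.92 -0.14  0.17]
```

View pics/scene6.png

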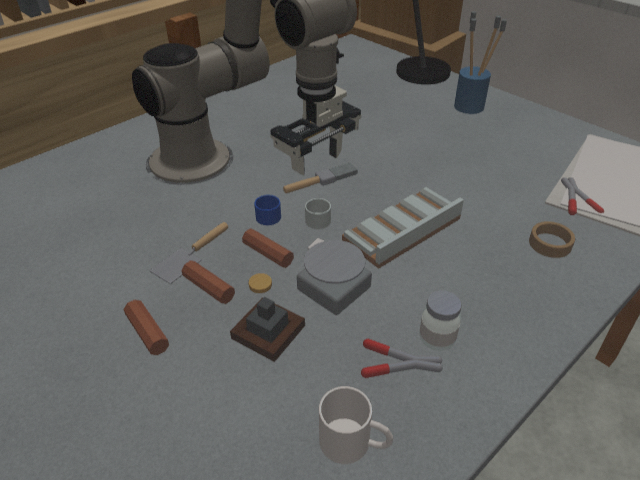

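```bash
python3 -m handwheel '[[[1.5,-0.12,0.15,0],[2.5,0,0,0],[2.5,0,0,0],[1.4,0,0,0],[0.8,0,0,0],[0,0,0,0],[0,0,0,0]]]'
python3 plan.py 430.8 67.6 12 -90
```

```text
time: 18.77
tool_pos: [431.8, 67.3, 73.3]
tcp_rot: [0.172, 1.57, -2.969]
contact_force: [-0.4, -0.6, -0.5]
grip_width: 92.2
t 18.77 pos [431.8  67.3  73.3] theta -89.95 tilt 0.03 F [-0.4 -0.6 -0.5] grip 92.2
d world [ -1.    0.3 -61.3] shift cm before turn [ 6.13 -0.03  0.1 ]
turn rad 0.001 shift after turn [ 6.13 -0.03  0.1 ]
```

```bash
python3 -m handwheel '[[[1.5,-0.03,0.1,0],[1.7,0,0,0],[1.5,0,0,0],[0.9,0,0,0],[0.4,0,0,0],[0.1,0,0,0],[0,0,0,0]]]'
python3 -m handwheel '[[[0,0,0,0],[0,0,0,0],[0,0,0,0],[0,0,0,0],[0,0,0,0],[0,0,0,0],[0,0,0,0],[0,0,0,0]]]' 0.4
python3 plan.py 430.8 67.6 12 -90
```

```text
time: 19.35
tool_pos: [431.3, 67.8, 12.7]
tcp_rot: [3.025, 1.57, -0.116]
contact_force: [0.8, -0.1, 0.4]
grip_width: 92.0
time: 20.02
tool_pos: [430.9, 67.8, 12.3]
tcp_rot: [2.772, 1.571, -0.37]
contact_force: [-0.3, 0.3, 2.9]
grip_width: 58.2
t 20.02 pos [430.9  67.8  12.3] theta -90.01 tilt 0.02 F [-0.3  0.3  2.9] grip 58.2
d world [-0.1 -0.2 -0.3] shift cm before turn [0.03 0.02 0.01]
turn rad -0.0 shift after turn [0.03 0.02 0.01]
```

```bash
python3 -m handwheel '[[[0,0,0,0],[0,0,0,0],[0,0,0,0],[-0.3,0,0,0],[-0.7,0,0,0],[0,0,0,0]]]' 0
python3 plan.py 611.2 -57.6 110 -90
```

```text
time: 20.52
tool_pos: [431.2, 67.8, 23.0]
tcp_rot: [2.992, 1.57, -0.15]
contact_force: [-0.1, -0.3, -0.4]
grip_width: 58.2
t 20.52 pos [431.2  67.8  23. ] theta -90.01 tilt 0.06 F [-0.1 -0.3 -0.4] grip 58.2
d world [ 180.  -125.4   87. ] shift cm before turn [ -8.68  12.54 -18.01]
turn rad -0.0 shift after turn [ -8.7   12.54 -18.  ]
```

```bash
python3 -m handwheel '[[[-1,0,0,0],[-2.5,0,0,0],[-3,0,0,0],[-2,0,0,0],[-1,0,0,0],[0,0,0,0],[0,0,0,0]]]'
python3 - <<'E'
from pt import *
c=clouds("7"); st()
P=c["scene"].reshape(-1,3); Q=P[(np.hypot(P[:,0]-430,P[:,1]-67.5)<45)]
h,e=np.histogram(Q[:,2],bins=range(0,170,6)); print(list(zip(e.tolist(),h.tolist())))
im=cv2.imread("pics/scene7.png"); cv2.imwrite("pics/s7c.png",cv2.resize(im[60:260,220:480],(780,600),interpolation=2))
E
```

```text
time: 21.1
tool_pos: [430.8, 67.8, 117.3]
tcp_rot: [3.007, 1.57, -0.135]
contact_force: [-0.6, 0.0, -2.2]
grip_width: 58.4
{'time': 21.2, 'tool_pos': [430.06, 67.79, 116.281], 'tcp_rot': [0.034, 1.569, -3.108], 'contact_force': [-0.207, -0.633, -1.854], 'grip_width': 58.373, 'joint_positions': [-0.02, 0.317, 1.914, -0.0, 0.913, 1.551]}
[(0, 367), (6, 0), (12, 0), (18, 0), (24, 0), (30, 0), (36, 0), (42, 0), (48, 0), (54, 0), (60, 0), (66, 0), (72, 0), (78, 0), (84, 0), (90, 0), (96, 0), (102, 31), (108, 59), (114, 78), (120, 90), (126, 111), (132, 107), (138, 94), (144, 110), (150, 50), (156, 33), (162, 29)]
```

View pics/s7c.png

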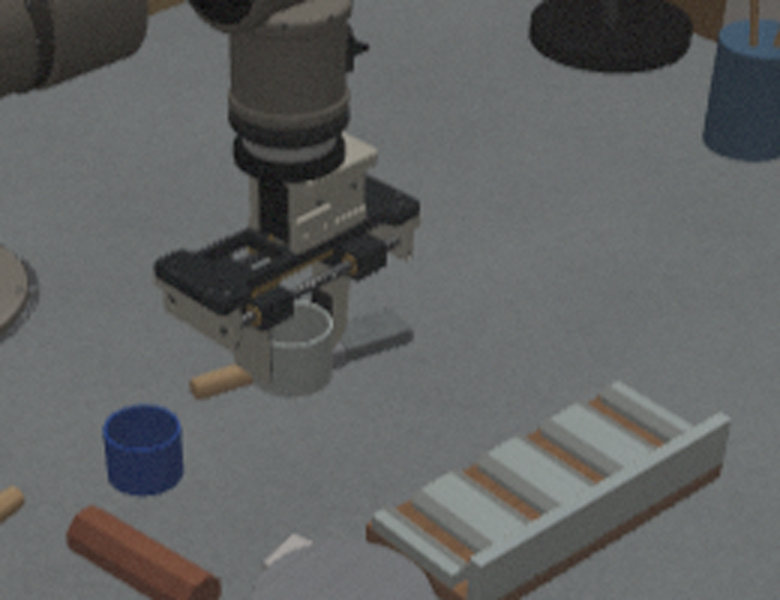

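```bash
python3 plan.py 611.5 -57.6 117 -90
python3 -m handwheel '[[[-0.2,1,-1.4,0],[0,2,-3,0],[0,2.2,-3.2,0],[0,2.3,-3.3,0],[0,2.2,-3.1,0],[0,1.6,-2.4,0],[0,0.9,-1.3,0],[0,0.3,-0.4,0]]]'
python3 -m handwheel '[[[0,0,0,0],[0,0,0,0]]]'
python3 plan.py 611.5 -57.6 90 -90
```

```text
t 21.2 pos [430.1  67.8 116.3] theta -90.01 tilt 0.1 F [-0.2 -0.6 -1.9] grip 58.4
d world [ 181.4 -125.4    0.7] shift cm before turn [ -0.1   12.54 -18.15]
turn rad -0.0 shift after turn [ -0.07  12.54 -18.14]
time: 21.87
tool_pos: [612.9, -59.1, 116.9]
tcp_rot: [-0.022, 1.569, 3.118]
contact_force: [-1.1, 0.1, -1.1]
grip_width: 58.6
time: 22.03
tool_pos: [610.4, -56.7, 117.8]
tcp_rot: [-0.241, 1.568, 2.901]
contact_force: [-0.4, 0.1, -1.8]
grip_width: 58.1
t 22.03 pos [610.4 -56.7 117.8] theta -90.01 tilt 0.19 F [-0.4  0.1 -1.8] grip 58.1
d world [  1.1  -0.9 -27.8] shift cm before turn [ 2.78  0.09 -0.11]
turn rad -0.0 shift after turn [ 2.78  0.09 -0.11]
```

```bash
python3 -m handwheel '[[[0.4,0.05,0,0],[0.7,0,0,0],[0.7,0,0,0],[0.5,0,0,0],[0.3,0,0,0],[0.2,0,0,0],[0,0,0,0],[0,0,0,0]]]'
python3 plan.py 611.5 -57.6 89 -90
python3 - <<'E'
from pt import *
im,d=bot.capture("scene"); c=cloud("scene",d); k=table("scene",c); c[...,2]-=(c[...,:2]@k[:2]+k[2])
P=c.reshape(-1,3); Q=P[(np.hypot(P[:,0]-611,P[:,1]+57.5)<70)]
print("pan",cv2.minEnclosingCircle(Q[(Q[:,2]>70)&(Q[:,2]<84)][:,:2].astype(np.float32)))
C=Q[(np.hypot(Q[:,0]-611,Q[:,1]+57.5)<40)]; C2=C[(C[:,2]>118)&(C[:,2]<126)]
print("cup",cv2.minEnclosingCircle(C2[:,:2].astype(np.float32)))
save("s8.png",im[180:320,260:440])
E
```

```text
time: 22.7
tool_pos: [611.9, -57.7, 91.3]
tcp_rot: [2.593, 1.571, -0.549]
contact_force: [-0.5, 0.6, -0.3]
grip_width: 58.7
t 22.7 pos [611.9 -57.7  91.3] theta -90.01 tilt 0.01 F [-0.5  0.6 -0.3] grip 58.7
d world [-0.4  0.1 -2.3] shift cm before turn [ 0.23 -0.01  0.04]
turn rad -0.0 shift after turn [ 0.23 -0.01  0.04]
pan ((612.3783569335938, -58.25545120239258), 60.78007125854492)
cup ((619.223388671875, -56.5053825378418), 38.121734619140625)
```

View pics/s8.png

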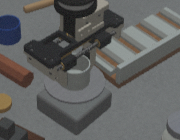

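```bash
python3 -m handwheel '[[[0.15,0,0,0],[0.1,0,0,0],[0,0,0,0],[0,0,0,0]]]'
python3 -m handwheel '[[[0,0,0,0],[0,0,0,0],[0,0,0,0],[0,0,0,0],[0,0,0,0],[0,0,0,0]]]' 1
python3 -m handwheel '[[[-0.7,0,0,0],[-1.5,0,0,0],[-2,0,0,0],[-2.5,0,0,0],[-1.5,0,0,0],[0,0,0,0],[0,0,0,0]]]'
python3 - <<'E'
from pt import *
c=clouds("9"); c=c["scene"]
P=c.reshape(-1,3); Q=P[(np.hypot(P[:,0]-611,P[:,1]+57.5)<70)]
h,e=np.histogram(Q[:,2],bins=range(60,150,4)); print(list(zip(e.tolist(),h.tolist())))
print("pan",cv2.minEnclosingCircle(Q[(Q[:,2]>70)&(Q[:,2]<82)][:,:2].astype(np.float32)))
C=Q[(np.hypot(Q[:,0]-611,Q[:,1]+57.5)<40)]; C2=C[(C[:,2]>115)&(C[:,2]<126)]
print("cup",cv2.minEnclosingCircle(C2[:,:2].astype(np.float32)))
im=cv2.imread("pics/scene9.png"); cv2.imwrite("pics/s9c.png",cv2.resize(im[160:360,100:360],(780,600),interpolation=2))
st()
E
```

```text
time: 23.08
tool_pos: [612.0, -57.8, 88.9]
tcp_rot: [2.838, 1.57, -0.304]
contact_force: [0.9, -0.2, 0.8]
grip_width: 58.1
time: 23.58
tool_pos: [611.7, -57.8, 88.7]
tcp_rot: [1.049, 1.571, -2.093]
contact_force: [0.4, -0.3, -0.5]
grip_width: 90.6
time: 24.17
tool_pos: [612.1, -57.8, 171.7]
tcp_rot: [2.886, 1.569, -0.256]
contact_force: [-0.7, -0.1, -1.2]
grip_width: 91.8
[(60, 0), (64, 0), (68, 10), (72, 553), (76, 750), (80, 78), (84, 88), (88, 77), (92, 85), (96, 85), (100, 82), (104, 88), (108, 96), (112, 89), (116, 101), (120, 104), (124, 0), (128, 0), (132, 0), (136, 0), (140, 0), (144, 0)]
pan ((610.5753784179688, -57.762664794921875), 61.17107009887695)
cup ((610.3241577148438, -57.49736022949219), 31.906036376953125)
{'time': 24.267, 'tool_pos': [611.079, -57.614, 169.591], 'tcp_rot': [-0.159, 1.569, 2.983], 'contact_force': [-0.233, -0.307, -0.887], 'grip_width': 92.006, 'joint_positions': [-0.219, 0.552, 1.347, -0.0, 1.245, 1.352]}
```

View pics/s9c.png

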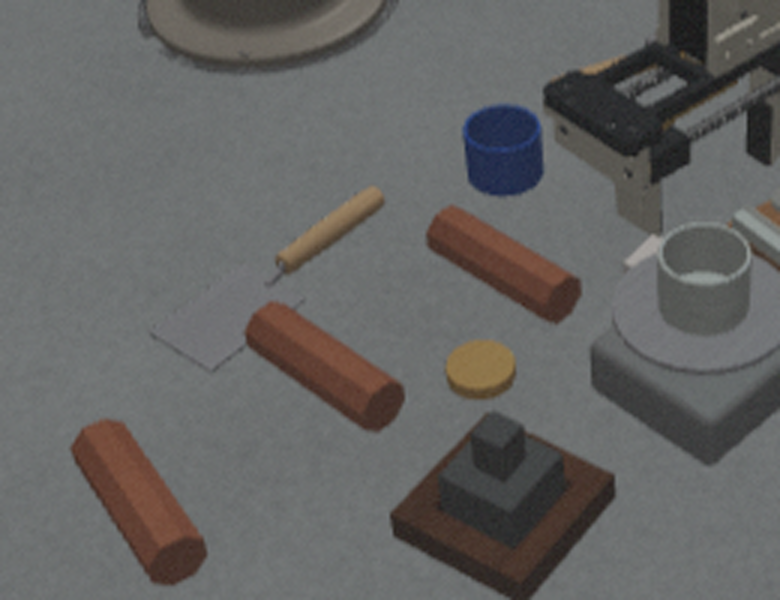

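```bash
python3 plan.py 437.5 -88 150 -83.5
python3 -m handwheel '[[[0,0.2,2,0],[0,0.4,3.2,0],[0,0.4,3.4,0],[0,0.5,3.4,0],[0,0.5,2.7,0],[0,0.5,1.6,0],[0,0.3,0.7,-0.113],[0,0,0,0]]]' 0.75
cat > sticks.py <<'E'
from pt import *
def sticks(tag):
    c=clouds(tag); o=bot.get_obs()
    for n in c:
        im=cv2.imread("pics/"+n+tag+".png"); hsv=cv2.cvtColor(im,cv2.COLOR_BGR2HSV)
        z=c[n][...,2]; M=((hsv[...,1]>90)&((hsv[...,0]<12)|(hsv[...,0]>172))&(z>8)&(z<75)&(c[n][...,0]>250)&(c[n][...,0]<720)).astype(np.uint8)
        nn,lab,s,_=cv2.connectedComponentsWithStats(M)
        for i in range(1,nn):
            if s[i,4]<250: continue
            P=c[n][lab==i]; zt=np.percentile(P[:,2],80); T=P[P[:,2]>zt-6]
            r=cv2.minAreaRect(T[:,:2].astype(np.float32)); b=cv2.boxPoints(r); e1=b[1]-b[0]; e2=b[2]-b[1]; e=e1 if np.hypot(*e1)>np.hypot(*e2) else e2
            a=np.degrees(np.arctan2(e[1],e[0])); a=(a+90)%180-90
            print(n,"px",s[i,:4],"c",np.round(r[0],1),"size",np.round(sorted(r[1]),0),"dir",round(a,1),"ztop",round(np.percentile(T[:,2],50),1))
if __name__=="__main__":
    sticks(sys.argv[1])
E
python3 sticks.py 10
python3 plan.py 437.5 -88 60 -83.5
```

```text
t 24.27 pos [611.1 -57.6 169.6] theta -90.01 tilt 0.11 F [-0.2 -0.3 -0.9] grip 92.0
d world [-173.6  -30.4  -19.6] shift cm before turn [ 1.99  3.04 17.35]
turn rad -0.114 shift after turn [ 1.96  1.05 17.59]
time: 24.93
tool_pos: [439.6, -85.7, 169.8]
tcp_rot: [-0.38, 1.568, 2.878]
contact_force: [0.1, 0.4, -0.1]
grip_width: 68.7
top px [397 173  56  40] c [ 610.  -225.2] size [90. 99.] dir -75.8 ztop 21.7
top px [496 245  23  60] c [ 449.5 -391.6] size [ 31. 120.] dir -7.3 ztop 35.1
top px [352 283  20  25] c [399.5 -91.7] size [28. 46.] dir 8.8 ztop 35.2
scene px [243 229  50  38] c [435.6 -91.5] size [ 28. 124.] dir 4.5 ztop 35.1
scene px [182 261  52  42] c [ 432.4 -242.8] size [ 30. 121.] dir 6.1 ztop 34.8
scene px [124 300  44  54] c [ 448.7 -394. ] size [ 32. 122.] dir -5.8 ztop 34.9
scene px [238 311  65  42] c [ 612.6 -226.6] size [86. 98.] dir -75.2 ztop 22.0
t 25.03 pos [441.7 -85.7 170.1] theta -83.75 tilt 0.05 F [ 0.7  0.1 -0.8] grip 69.1
d world [  -4.2   -2.3 -110.1] shift cm before turn [11.02  0.19  0.43]
turn rad -0.004 shift after turn [11.01  0.18  0.44]
```

View pics/scene10.png

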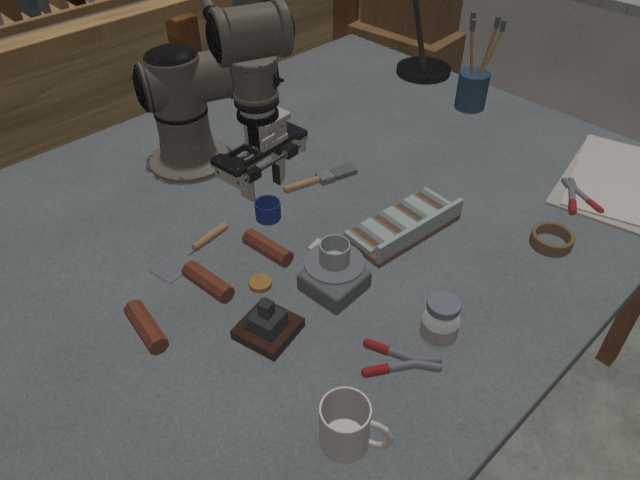

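```bash
python3 -m handwheel '[[[1.5,0.2,0.4,0],[3,0,0,0],[3.2,0,0,0],[3,0,0,0],[1.5,0,0,0],[0.5,0,0,0],[0,0,0,0],[0,0,0,0]]]'
python3 plan.py 437.5 -88 10 -83.5
```

```text
time: 25.7
tool_pos: [438.8, -88.2, 43.9]
tcp_rot: [2.617, 1.57, -0.412]
contact_force: [1.2, -0.1, 0.2]
grip_width: 69.1
t 25.7 pos [438.8 -88.2  43.9] theta -83.59 tilt 0.03 F [ 1.2 -0.1  0.2] grip 69.1
d world [ -1.3   0.2 -33.9] shift cm before turn [ 3.39 -0.03  0.13]
turn rad -0.002 shift after turn [ 3.39 -0.03  0.13]
```

```bash
python3 -m handwheel '[[[1,0,0.1,0],[1.2,0,0,0],[0.8,0,0,0],[0.3,0,0,0],[0,0,0,0],[0,0,0,0]]]'
python3 -m handwheel '[[[0,0,0,0],[0,0,0,0],[0,0,0,0],[0,0,0,0],[0,0,0,0],[0,0,0,0],[0,0,0,0],[0,0,0,0]]]' 0
python3 -m handwheel '[[[0,0,0,0],[-0.3,0,0,0],[-1,0,0,0],[-2,0,0,0],[-3,0,0,0],[-3,0,0,0],[-1,0,0,0],[0,0,0,0]]]'
python3 plan.py 560 288.3 110 -94.2
```

```text
time: 26.2
tool_pos: [437.5, -88.4, 11.2]
tcp_rot: [2.583, 1.57, -0.446]
contact_force: [-1.2, 0.3, -0.2]
grip_width: 69.0
time: 26.87
tool_pos: [437.1, -88.3, 10.8]
tcp_rot: [2.136, 1.571, -0.892]
contact_force: [-0.2, -0.0, 1.8]
grip_width: 35.8
time: 27.53
tool_pos: [438.5, -88.8, 116.3]
tcp_rot: [2.645, 1.565, -0.384]
contact_force: [0.4, 0.4, -1.4]
grip_width: 35.5
t 27.53 pos [438.5 -88.8 116.3] theta -83.53 tilt 0.32 F [ 0.4  0.4 -1.4] grip 35.5
d world [121.5 377.1  -6.3] shift cm before turn [  0.61 -36.11 -16.31]
turn rad 0.186 shift after turn [  0.63 -38.5   -9.35]
```

```bash
python3 -m handwheel '[[[0,0,0,0.093],[0,0,0,0.093],[0,-2,-0.6,0],[0,-3.5,-1,0],[0,-3.8,-1,0],[0,-3.8,-1,0],[0,-3.8,-1,0],[0,-3.8,-1,0]]]'
python3 plan.py 570 289 95 -94.2
```

```text
time: 28.2
tool_pos: [507.4, 115.9, 112.1]
tcp_rot: [0.202, 1.568, -3.013]
contact_force: [0.8, -0.6, -1.4]
grip_width: 35.5
t 28.2 pos [507.4 115.9 112.1] theta -94.21 tilt 0.15 F [ 0.8 -0.6 -1.4] grip 35.5
d world [ 62.6 173.1 -17.1] shift cm before turn [  1.69 -17.73  -4.98]
turn rad -0.0 shift after turn [  1.71 -17.72  -4.98]
```

```bash
python3 -m handwheel '[[[0,-3.6,-1,0],[0,-3.6,-1,0],[0,-3.6,-1,0],[0,-3.4,-1,0],[0,-2.2,-0.6,0],[0,-1,-0.3,0],[0,-0.3,-0.1,0],[0,0,0,0]]]'
python3 -m handwheel '[[[0,0,0,0],[0,0,0,0],[0,0,0,0]]]'
python3 plan.py 570 289 60 -94.2
python3 - <<'E'
from pt import *
c=clouds("11"); st()
im=cv2.imread("pics/scene11.png"); cv2.imwrite("pics/s11c.png",cv2.resize(im[60:280,300:560],(709,600),interpolation=2))
E
```

```text
time: 28.87
tool_pos: [570.0, 287.2, 111.7]
tcp_rot: [0.482, 1.568, -2.731]
contact_force: [0.2, 0.2, -2.8]
grip_width: 35.5
time: 29.12
tool_pos: [570.7, 285.8, 113.6]
tcp_rot: [0.785, 1.57, -2.431]
contact_force: [-0.6, 0.4, -1.1]
grip_width: 35.8
t 29.12 pos [570.7 285.8 113.6] theta -94.27 tilt 0.04 F [-0.6  0.4 -1.1] grip 35.8
d world [ -0.7   3.2 -53.6] shift cm before turn [ 5.36 -0.31  0.09]
turn rad -0.001 shift after turn [ 5.36 -0.31  0.09]
{'time': 29.217, 'tool_pos': [570.862, 286.132, 113.865], 'tcp_rot': [2.041, 1.571, -1.175], 'contact_force': [-0.34, -0.317, -1.984], 'grip_width': 35.673, 'joint_positions': [0.345, 0.647, 1.337, -0.0, 1.158, 1.99]}
```

View pics/s11c.png

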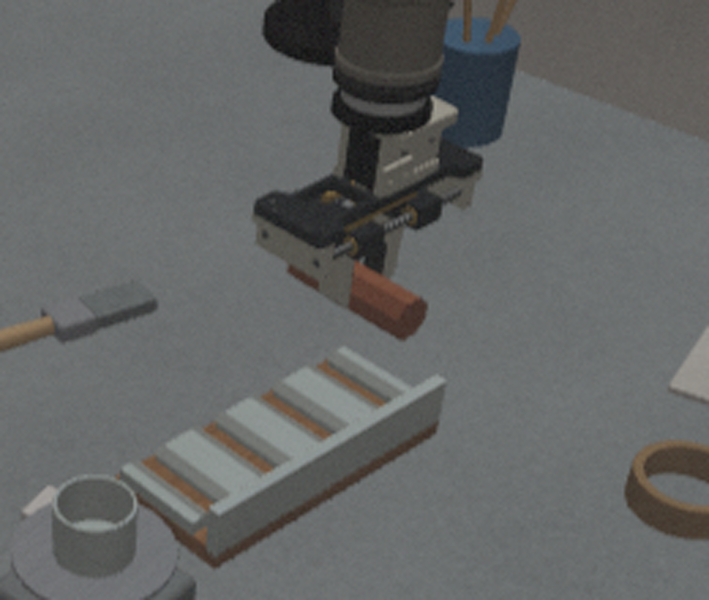

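```bash
python3 -m handwheel '[[[1,-0.3,0,0],[2,0,0,0],[1.8,0,0,0],[1,0,0,0],[0.3,0,0,0],[0,0,0,0],[0,0,0,0]]]'
python3 plan.py 570 289 37 -94.2
python3 -m handwheel '[[[0.4,0,0,0],[0.3,0,0,0],[0.2,0,0,0],[0.1,0,0,0],[0,0,0,0],[0,0,0,0]]]'
python3 plan.py 570 289 37 -94.2
```

```text
time: 29.8
tool_pos: [571.5, 290.1, 53.2]
tcp_rot: [-2.773, 1.57, 0.295]
contact_force: [0.0, 0.9, -0.5]
grip_width: 35.4
t 29.8 pos [571.5 290.1  53.2] theta -94.2 tilt 0.06 F [ 0.   0.9 -0.5] grip 35.4
d world [ -1.5  -1.1 -16.2] shift cm before turn [1.62 0.12 0.15]
turn rad 0.0 shift after turn [1.62 0.12 0.14]
time: 30.3
tool_pos: [571.1, 289.9, 42.7]
tcp_rot: [1.916, 1.571, -1.299]
contact_force: [-0.1, 0.5, -1.3]
grip_width: 35.5
t 30.3 pos [571.1 289.9  42.7] theta -94.19 tilt 0.0 F [-0.1  0.5 -1.3] grip 35.5
d world [-1.1 -0.9 -5.7] shift cm before turn [0.57 0.1  0.1 ]
turn rad 0.0 shift after turn [0.57 0.1  0.1 ]
```

```bash
python3 -m handwheel '[[[0.2,0.08,0,0],[0.2,0,0,0],[0.1,0,0,0],[0,0,0,0],[0,0,0,0]]]'
python3 plan.py 570 289 37 -94.2
python3 -m handwheel '[[[0.1,0,0,0],[0,0,0,0],[0,0,0,0]]]'
python3 plan.py 580 288.3 37 -94.2
```

```text
time: 30.72
tool_pos: [570.9, 289.1, 37.6]
tcp_rot: [0.781, 1.571, -2.434]
contact_force: [0.5, 0.3, -1.0]
grip_width: 35.5
t 30.72 pos [570.9 289.1  37.6] theta -94.2 tilt 0.01 F [ 0.5  0.3 -1. ] grip 35.5
d world [-0.9 -0.1 -0.6] shift cm before turn [0.06 0.02 0.09]
turn rad 0.0 shift after turn [0.06 0.02 0.09]
time: 30.97
tool_pos: [571.2, 288.8, 37.2]
tcp_rot: [2.4, 1.57, -0.815]
contact_force: [-2.5, -4.4, 3.9]
grip_width: 35.6
t 30.97 pos [571.2 288.8  37.2] theta -94.19 tilt 0.04 F [-2.5 -4.4  3.9] grip 35.6
d world [ 8.8 -0.5 -0.2] shift cm before turn [ 0.02 -0.01 -0.89]
turn rad 0.0 shift after turn [ 0.02 -0.01 -0.89]
```

```bash
python3 -m handwheel '[[[0,0.04,-0.2,0],[0,0,-0.2,0],[0,0,-0.2,0],[0,0,0,0]]]'
python3 plan.py 580 288.3 37 -94.2
python3 -m handwheel '[[[0,0,-0.15,0],[0,0,0,0]]]'
python3 plan.py 580 288.3 37 -94.2
```

```text
time: 31.3
tool_pos: [576.6, 288.2, 36.9]
tcp_rot: [0.393, 1.569, -2.821]
contact_force: [-3.3, -2.3, 5.6]
grip_width: 35.9
t 31.3 pos [576.6 288.2  36.9] theta -94.18 tilt 0.08 F [-3.3 -2.3  5.6] grip 35.9
d world [3.4 0.1 0.1] shift cm before turn [-0.01 -0.04 -0.34]
turn rad 0.0 shift after turn [-0.01 -0.04 -0.34]
time: 31.47
tool_pos: [577.8, 288.1, 36.9]
tcp_rot: [0.383, 1.569, -2.831]
contact_force: [-3.9, -3.2, 5.9]
grip_width: 35.5
t 31.47 pos [577.8 288.1  36.9] theta -94.18 tilt 0.1 F [-3.9 -3.2  5.9] grip 35.5
d world [2.2 0.2 0.1] shift cm before turn [-0.01 -0.04 -0.21]
turn rad 0.0 shift after turn [-0.01 -0.04 -0.21]
```

```bash
python3 -m handwheel '[[[0,0.03,-0.15,0],[0,0,0,0]]]'
python3 -m handwheel '[[[0,0,-0.15,0],[0,0,0,0]]]'
python3 -m handwheel '[[[0,0,-0.15,0],[0,0,0,0]]]'
python3 -m handwheel '[[[0,0,-0.15,0],[0,0,0,0]]]'
```

```text
time: 31.63
tool_pos: [579.5, 287.9, 36.9]
tcp_rot: [0.08, 1.57, -3.135]
contact_force: [-4.6, -0.3, 5.8]
grip_width: 35.5
time: 31.8
tool_pos: [581.0, 287.8, 36.9]
tcp_rot: [0.163, 1.57, -3.051]
contact_force: [-4.1, -1.6, 4.9]
grip_width: 36.0
time: 31.97
tool_pos: [582.3, 287.7, 36.9]
tcp_rot: [0.178, 1.569, -3.036]
contact_force: [-4.7, -1.1, 4.8]
grip_width: 35.7
time: 32.13
tool_pos: [582.3, 287.7, 36.8]
tcp_rot: [0.181, 1.566, -3.033]
contact_force: [-9.8, -1.7, 9.3]
grip_width: 35.7
```

```bash
python3 -m handwheel '[[[0,0,-0.1,0],[0,0,0,0]]]'
python3 -m handwheel '[[[0,0,0,0],[0,0,0,0],[0,0,0,0],[0,0,0,0],[0,0,0,0]]]' 0.55
python3 -m handwheel '[[[-0.7,0,0,0],[-1.5,0,0,0],[-2,0,0,0],[-2.5,0,0,0],[-2,0,0,0],[0,0,0,0],[0,0,0,0]]]'
cat > rackchk.py <<'E'
from pt import *
c=clouds(sys.argv[1]); st()
for n in c:
    im=cv2.imread(f"pics/{n}{sys.argv[1]}.png"); hsv=cv2.cvtColor(im,cv2.COLOR_BGR2HSV)
    P=c[n]; a=np.radians(-4.2); ex=np.array([np.cos(a),np.sin(a)]); ey=np.array([-np.sin(a),np.cos(a)])
    L=np.stack([(P[...,:2]-[586,186])@ex,(P[...,:2]-[586,186])@ey,P[...,2]],-1)
    red=(hsv[...,1]>90)&((hsv[...,0]<12)|(hsv[...,0]>172))
    F=L[(abs(L[...,0]-47)<14)&(L[...,2]>54)&(L[...,2]<64)&(abs(L[...,1])<135)&~red]
    print(n,"stop x",np.percentile(F[:,0],[2,98]).round(1) if len(F)>9 else None)
    for g in(-102,-34,34,102):
        Q=L[red&(abs(L[...,1]-g)<26)&(L[...,2]>42)&(L[...,2]<72)&(abs(L[...,0])<110)]
        if len(Q)<50: continue
        T=Q[Q[:,2]>np.percentile(Q[:,2],70)-4]
        r=cv2.minAreaRect(T[:,:2].astype(np.float32))
        print("  g",g,"x",np.percentile(Q[:,0],[1,99]).round(1),"c",np.round(r[0],1),np.round(r[1],0),round(r[2],1),"ztop",np.percentile(Q[:,2],[70,90]).round(1))
im=cv2.imread(f"pics/scene{sys.argv[1]}.png"); cv2.imwrite(f"pics/r{sys.argv[1]}.png",cv2.resize(im[130:290,300:500],(750,600),interpolation=2))
E
python3 rackchk.py 12
```

```text
time: 32.3
tool_pos: [582.3, 287.7, 36.8]
tcp_rot: [0.193, 1.564, -3.022]
contact_force: [-13.0, -1.8, 11.3]
grip_width: 35.4
time: 32.72
tool_pos: [585.7, 287.4, 36.5]
tcp_rot: [-2.81, 1.57, 0.258]
contact_force: [0.6, 0.5, 0.5]
grip_width: 50.5
time: 33.3
tool_pos: [586.2, 287.6, 125.4]
tcp_rot: [-2.749, 1.567, 0.32]
contact_force: [-0.4, -1.3, -0.6]
grip_width: 50.4
{'time': 33.4, 'tool_pos': [584.828, 287.178, 122.844], 'tcp_rot': [0.447, 1.569, -2.768], 'contact_force': [-0.888, -0.539, 0.469], 'grip_width': 50.606, 'joint_positions': [0.339, 0.661, 1.282, -0.0, 1.2, 1.983]}
top stop x [47.7 59.9]
  g 102 x [-71.8  -6.2] c [-41.8 100.1] [29. 60.] 89.0 ztop [61.3 63.1]
scene stop x [45.5 60.1]
  g 102 x [-70.1  46.4] c [-11.1  95.1] [ 28. 118.] 88.6 ztop [60.6 62.7]
```

View pics/r12.png

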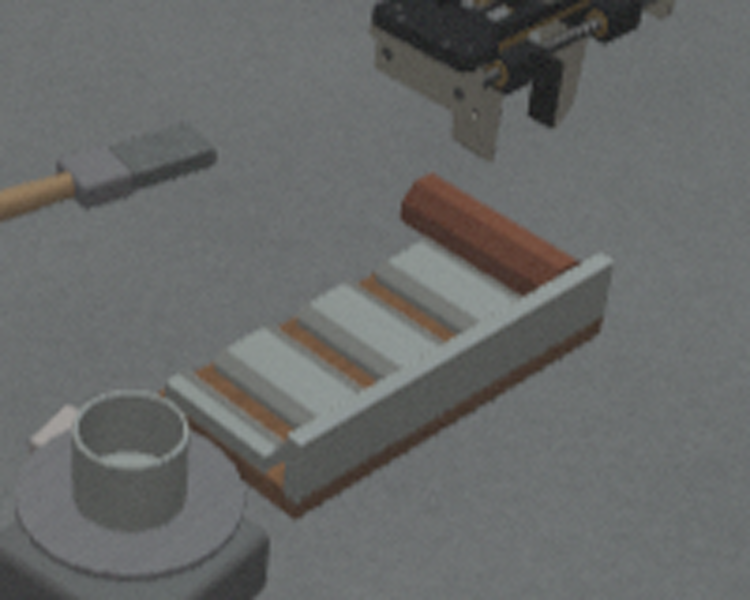

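```bash
python3 plan.py 450 -230 150 -84.4
python3 -m handwheel '[[[-2,1,0.8,0],[-0.5,3.2,1.2,0],[0,3.8,1.4,0],[0,3.8,1.4,0],[0,3.8,1.4,0],[0,3.8,1.4,0],[0,3.8,1.4,0],[0,3.8,1.4,0]]]' 0.75
python3 plan.py 450 -230 150 -84.4
```

```text
t 33.4 pos [584.8 287.2 122.8] theta -94.2 tilt 0.09 F [-0.9 -0.5  0.5] grip 50.6
d world [-134.8 -517.2   27.2] shift cm before turn [-2.67 52.57  9.67]
turn rad -0.171 shift after turn [-2.72 50.16 18.47]
time: 34.07
tool_pos: [459.9, 24.4, 147.5]
tcp_rot: [0.029, 1.568, 3.098]
contact_force: [1.3, -1.1, 0.0]
grip_width: 69.0
t 34.07 pos [459.9  24.4 147.5] theta -94.17 tilt 0.14 F [ 1.3 -1.1  0. ] grip 69.0
d world [  -9.9 -254.4    2.5] shift cm before turn [-0.25 25.44 -0.86]
turn rad -0.171 shift after turn [-0.25 25.22  3.47]
```

```bash
python3 -m handwheel '[[[0,3.8,0,0],[0,3.8,0,0],[0,3.8,-0.1,0],[0,3.8,-0.2,0],[0,3.8,-0.2,0],[0,3.4,-0.2,0],[0,2.2,-0.1,0],[0,0.8,-0.1,0]]]'
python3 -m handwheel '[[[0,0,0,-0.086],[0,0,0,-0.086],[0,0,0,0],[0,0,0,0]]]'
python3 sticks.py 13
python3 plan.py 433.5 -240.7 60 -84.4
```

```text
time: 34.73
tool_pos: [451.4, -231.2, 147.4]
tcp_rot: [-0.14, 1.569, 2.925]
contact_force: [-0.0, 0.2, -0.0]
grip_width: 68.7
time: 35.07
tool_pos: [452.0, -227.4, 148.0]
tcp_rot: [-0.758, 1.569, 2.48]
contact_force: [-1.5, -0.3, -0.3]
grip_width: 68.7
top px [166 173  27  60] c [580.6 286.5] size [ 32. 119.] dir -3.8 ztop 61.0
top px [396 173  58  55] c [ 605.3 -225.8] size [99. 99.] dir -75.9 ztop 21.8
top px [497 274  20  26] c [ 422.9 -388.6] size [31. 47.] dir -8.1 ztop 34.7
scene px [408 177  46  29] c [582.1 281.8] size [ 27. 120.] dir -4.1 ztop 60.6
scene px [182 261  52  42] c [ 432.7 -242.6] size [ 32. 122.] dir 4.5 ztop 34.8
scene px [124 300  44  54] c [ 448.4 -393.7] size [ 31. 124.] dir -6.2 ztop 35.1
scene px [239 311  64  42] c [ 609.5 -227.2] size [90. 99.] dir -76.4 ztop 22.0
t 35.17 pos [ 452.2 -227.5  148.4] theta -84.43 tilt 0.05 F [-0.3  0.5  0.4] grip 68.7
d world [-18.7 -13.2 -88.4] shift cm before turn [8.84 1.13 1.99]
turn rad -0.001 shift after turn [8.84 1.13 1.99]
```

```bash
python3 -m handwheel '[[[0.5,1.1,2,0],[2,0,0,0],[3,0,0,0],[3,0,0,0],[1.5,0,0,0],[0.5,0,0,0],[0,0,0,0],[0,0,0,0]]]'
python3 plan.py 433.5 -240.7 10.5 -84.4
```

```text
time: 35.83
tool_pos: [434.0, -241.3, 44.3]
tcp_rot: [2.319, 1.57, -0.724]
contact_force: [0.6, -0.7, -0.3]
grip_width: 69.0
t 35.83 pos [ 434.  -241.3   44.3] theta -84.36 tilt 0.05 F [ 0.6 -0.7 -0.3] grip 69.0
d world [ -0.5   0.6 -33.8] shift cm before turn [ 3.38 -0.07  0.05]
turn rad 0.001 shift after turn [ 3.38 -0.06  0.05]
```

```bash
python3 -m handwheel '[[[1,-0.05,0,0],[1.2,0,0,0],[0.8,0,0,0],[0.3,0,0,0],[0,0,0,0],[0,0,0,0]]]'
python3 -m handwheel '[[[0,0,0,0],[0,0,0,0],[0,0,0,0],[0,0,0,0],[0,0,0,0],[0,0,0,0],[0,0,0,0],[0,0,0,0]]]' 0
python3 -m handwheel '[[[0,0,0,0],[-0.3,0,0,0],[-1,0,0,0],[-2,0,0,0],[-3,0,0,0],[-3,0,0,0],[-1.3,0,0,0],[0,0,0,0]]]'
python3 plan.py 450 60 115 -94.2
```

```text
time: 36.33
tool_pos: [433.6, -240.8, 10.9]
tcp_rot: [2.164, 1.57, -0.879]
contact_force: [-1.3, -0.1, -0.6]
grip_width: 68.8
time: 37.0
tool_pos: [433.5, -240.8, 10.8]
tcp_rot: [2.233, 1.57, -0.81]
contact_force: [-0.3, 0.5, 2.8]
grip_width: 35.6
time: 37.67
tool_pos: [435.1, -241.9, 120.5]
tcp_rot: [2.382, 1.564, -0.661]
contact_force: [-0.1, -1.2, -0.4]
grip_width: 35.4
t 37.67 pos [ 435.1 -241.9  120.5] theta -84.33 tilt 0.41 F [-0.1 -1.2 -0.4] grip 35.4
d world [ 14.9 301.9  -5.5] shift cm before turn [  0.43 -29.89  -4.46]
turn rad 0.172 shift after turn [  0.55 -30.21   0.73]
```

```bash
python3 -m handwheel '[[[0,0,0,0.086],[0,0,0,0.086],[0,-2.5,0,0],[0,-3.8,0,0],[0,-3.8,0,0],[0,-3.8,0,0],[0,-3.8,0,0],[0,-3.8,0,0]]]'
python3 plan.py 567.3 220.6 115 -94.2
```

```text
time: 38.33
tool_pos: [448.2, -24.4, 115.9]
tcp_rot: [-0.108, 1.569, 2.96]
contact_force: [1.2, -0.6, -0.6]
grip_width: 35.6
t 38.33 pos [448.2 -24.4 115.9] theta -94.23 tilt 0.1 F [ 1.2 -0.6 -0.6] grip 35.6
d world [119.1 245.   -0.9] shift cm before turn [  0.07 -25.32 -10.07]
turn rad -0.0 shift after turn [  0.09 -25.31 -10.09]
```

```bash
python3 -m handwheel '[[[0,-3.8,-1.5,0],[0,-3.8,-1.5,0],[0,-3.8,-1.5,0],[0,-3.8,-1.5,0],[0,-3.8,-1.5,0],[0,-3.2,-1.3,0],[0,-2,-0.8,0],[0,-0.8,-0.3,0]]]'
python3 -m handwheel '[[[0,0,0,0],[0,0,0,0],[0,0,0,0]]]'
python3 plan.py 567.3 220.6 53 -94.2
```

```text
time: 39.0
tool_pos: [566.3, 218.8, 115.1]
tcp_rot: [-0.11, 1.57, 2.961]
contact_force: [0.9, 0.1, -1.5]
grip_width: 35.5
time: 39.25
tool_pos: [565.4, 214.4, 116.1]
tcp_rot: [0.553, 1.569, -2.663]
contact_force: [-0.2, 0.2, -1.2]
grip_width: 35.7
t 39.25 pos [565.4 214.4 116.1] theta -94.25 tilt 0.11 F [-0.2  0.2 -1.2] grip 35.7
d world [  1.9   6.2 -63.1] shift cm before turn [ 6.31 -0.64 -0.16]
turn rad -0.001 shift after turn [ 6.31 -0.63 -0.15]
```

```bash
python3 -m handwheel '[[[0.5,-0.6,-0.1,0],[2,0,0,0],[2.2,0,0,0],[1,0,0,0],[0.3,0,0,0],[0,0,0,0],[0,0,0,0]]]'
python3 plan.py 567.3 220.6 37 -94.2
```

```text
time: 39.83
tool_pos: [568.2, 221.6, 57.5]
tcp_rot: [-2.907, 1.57, 0.161]
contact_force: [-0.6, -0.0, -0.9]
grip_width: 35.5
t 39.83 pos [568.2 221.6  57.5] theta -94.22 tilt 0.07 F [-0.6 -0.  -0.9] grip 35.5
d world [ -0.9  -1.  -20.5] shift cm before turn [2.05 0.11 0.09]
turn rad -0.0 shift after turn [2.05 0.11 0.08]
```

```bash
python3 -m handwheel '[[[0.6,0.08,0,0],[0.6,0,0,0],[0.4,0,0,0],[0.2,0,0,0],[0.1,0,0,0],[0,0,0,0],[0,0,0,0]]]'
python3 plan.py 567.3 220.6 37 -94.2
```

```text
time: 40.42
tool_pos: [567.7, 221.0, 37.8]
tcp_rot: [3.116, 1.571, -0.099]
contact_force: [-0.8, -0.4, -1.6]
grip_width: 36.0
t 40.42 pos [567.7 221.   37.8] theta -94.19 tilt 0.02 F [-0.8 -0.4 -1.6] grip 36.0
d world [-0.4 -0.4 -0.8] shift cm before turn [0.08 0.04 0.04]
turn rad 0.0 shift after turn [0.08 0.04 0.04]
```

```bash
python3 -m handwheel '[[[0.1,0.04,0,0],[0,0,0,0],[0,0,0,0]]]'
python3 -m handwheel '[[[0.03,0,-0.2,0],[0,0,-0.2,0],[0,0,-0.2,0],[0,0,0,0]]]'
python3 -m handwheel '[[[0,0,-0.15,0],[0,0,0,0]]]'
python3 -m handwheel '[[[0,0,-0.15,0],[0,0,0,0]]]'
```

```text
time: 40.67
tool_pos: [567.9, 220.6, 37.0]
tcp_rot: [-2.958, 1.57, 0.11]
contact_force: [0.4, -0.3, 0.0]
grip_width: 35.5
time: 41.0
tool_pos: [573.1, 220.1, 36.9]
tcp_rot: [0.165, 1.57, -3.05]
contact_force: [-3.5, -0.3, 5.5]
grip_width: 35.9
time: 41.17
tool_pos: [574.4, 220.0, 36.9]
tcp_rot: [0.164, 1.569, -3.051]
contact_force: [-3.8, -0.1, 5.2]
grip_width: 35.4
time: 41.33
tool_pos: [575.8, 219.9, 36.9]
tcp_rot: [0.187, 1.569, -3.028]
contact_force: [-4.7, -0.0, 5.3]
grip_width: 35.8
```

```bash
python3 -m handwheel '[[[0,0,-0.15,0],[0,0,0,0]]]'
python3 -m handwheel '[[[0,0,-0.15,0],[0,0,0,0]]]'
python3 -m handwheel '[[[0,0,-0.15,0],[0,0,0,0]]]'
```

```text
time: 41.5
tool_pos: [577.3, 219.7, 36.9]
tcp_rot: [0.197, 1.569, -3.018]
contact_force: [-4.3, -0.4, 6.1]
grip_width: 35.7
time: 41.67
tool_pos: [578.0, 219.7, 36.9]
tcp_rot: [0.151, 1.567, -3.065]
contact_force: [-7.5, -1.1, 7.4]
grip_width: 35.4
time: 41.83
tool_pos: [578.0, 219.7, 36.8]
tcp_rot: [0.147, 1.564, -3.068]
contact_force: [-12.7, -1.0, 11.8]
grip_width: 35.9
```

```bash
python3 -m handwheel '[[[0,0,0,0],[0,0,0,0],[0,0,0,0],[0,0,0,0],[0,0,0,0]]]' 0.5
python3 -m handwheel '[[[-0.7,0,0,0],[-1.5,0,0,0],[-2,0,0,0],[-2.5,0,0,0],[-2,0,0,0],[0,0,0,0],[0,0,0,0]]]'
python3 rackchk.py 14
```

```text
time: 42.25
tool_pos: [581.3, 219.5, 36.3]
tcp_rot: [3.017, 1.57, -0.198]
contact_force: [-0.6, 0.2, -0.4]
grip_width: 45.6
time: 42.83
tool_pos: [581.8, 219.7, 125.0]
tcp_rot: [-2.875, 1.568, 0.194]
contact_force: [-0.7, -0.2, -0.8]
grip_width: 45.9
{'time': 42.933, 'tool_pos': [580.406, 219.36, 122.585], 'tcp_rot': [0.398, 1.569, -2.817], 'contact_force': [0.121, 0.628, -0.635], 'grip_width': 45.93, 'joint_positions': [0.238, 0.608, 1.385, -0.0, 1.151, 1.882]}
top stop x [47.7 59.7]
  g 34 x [-71.8 -12.1] c [-40.5  25.8] [62. 25.] 14.3 ztop [61.3 63.2]
scene stop x [44.8 60.1]
  g 34 x [-69.8  45.3] c [-13.4  27.7] [ 28. 120.] 89.3 ztop [60.4 62.5]
  g 102 x [-69.   46.4] c [-10.8  94. ] [118.  26.] 0.4 ztop [60.6 62.8]
```

View pics/r14.png

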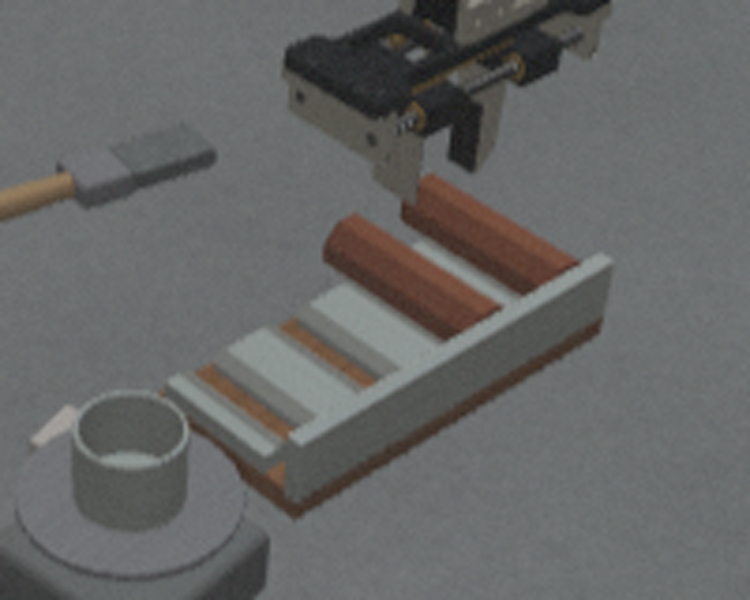

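```bash
python3 plan.py 455 -100 150 -96.7
python3 -m handwheel '[[[-2,1,0.8,0],[-0.8,3,1.3,0],[0,3.8,1.4,0],[0,3.8,1.4,0],[0,3.8,1.4,0],[0,3.8,1.4,0],[0,3.8,1.4,0],[0,3.8,1.4,0]]]' 0.75
python3 plan.py 452 -380 150 -96.7
```

```text
t 42.93 pos [580.4 219.4 122.6] theta -94.2 tilt 0.09 F [ 0.1  0.6 -0.6] grip 45.9
d world [-125.4 -319.4   27.4] shift cm before turn [-2.71 32.77 10.17]
turn rad 0.044 shift after turn [-2.74 33.18  8.73]
time: 43.6
tool_pos: [454.8, -41.2, 150.3]
tcp_rot: [-0.121, 1.568, 2.947]
contact_force: [0.3, -0.6, 0.8]
grip_width: 68.5
t 43.6 pos [454.8 -41.2 150.3] theta -94.17 tilt 0.14 F [ 0.3 -0.6  0.8] grip 68.5
d world [-2.800e+00 -3.388e+02 -3.000e-01] shift cm before turn [ 1.000e-02  3.381e+01 -2.180e+00]
turn rad 0.044 shift after turn [ 3.000e-02  3.368e+01 -3.670e+00]
```

```bash
python3 -m handwheel '[[[0,4,-0.2,0],[0,4,-0.2,0],[0,4,-0.3,0],[0,4,-0.3,0],[0,4,-0.3,0],[0,4,-0.3,0],[0,3.5,-0.3,0],[0,2.5,-0.2,0]]]'
python3 -m handwheel '[[[0,2,0,0],[0,1.2,0,0.044],[0,0.4,0,0],[0,0,0,0],[0,0,0,0]]]'
python3 sticks.py 15
python3 plan.py 449.8 -393 60 -96.7
```

```text
time: 44.27
tool_pos: [454.6, -343.6, 149.9]
tcp_rot: [-0.44, 1.569, 2.627]
contact_force: [0.2, 0.8, 0.8]
grip_width: 69.0
time: 44.68
tool_pos: [452.6, -375.7, 150.5]
tcp_rot: [-0.795, 1.569, 2.231]
contact_force: [0.3, 0.7, 0.7]
grip_width: 68.9
top px [166 173  27  60] c [580.6 285.8] size [ 32. 119.] dir -5.1 ztop 60.8
top px [396 173  58  55] c [ 605.5 -226.2] size [ 98. 100.] dir -75.8 ztop 22.0
top px [199 176  26  60] c [576.  218.4] size [ 32. 120.] dir -5.2 ztop 61.0
top px [496 274  21  31] c [ 418.5 -387.3] size [34. 57.] dir -8.1 ztop 35.0
scene px [408 177  45  31] c [581.1 281.4] size [ 27. 120.] dir -5.7 ztop 60.8
scene px [387 187  46  33] c [575.4 213.1] size [ 28. 119.] dir -5.3 ztop 60.7
scene px [124 300  44  54] c [ 448.9 -394.3] size [ 32. 122.] dir -5.7 ztop 34.8
scene px [241 311  60  42] c [ 614.3 -226.2] size [79. 98.] dir -75.8 ztop 21.9
t 44.78 pos [ 452.9 -375.4  151.1] theta -96.62 tilt 0.06 F [ 0.8  0.1 -0.9] grip 69.5
d world [ -3.1 -17.6 -91.1] shift cm before turn [9.11 1.79 0.1 ]
turn rad 0.001 shift after turn [9.11 1.78 0.11]
```

View pics/scene15.png

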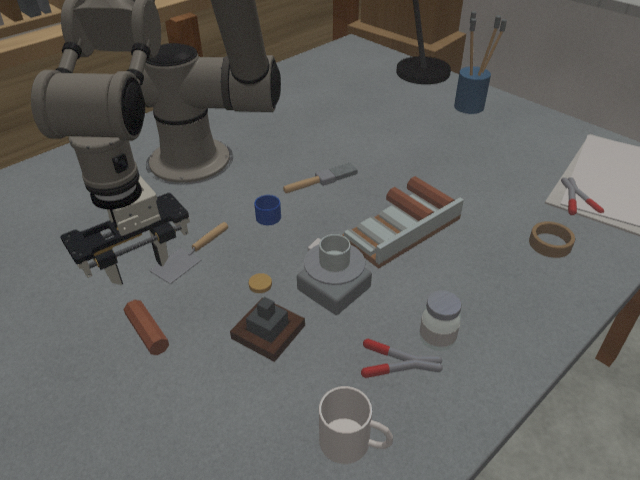

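```bash
python3 -m handwheel '[[[0.5,1.7,0.1,0],[2,0.05,0,0],[3,0,0,0],[3,0,0,0],[1.7,0,0,0],[0.5,0,0,0],[0,0,0,0],[0,0,0,0]]]'
python3 plan.py 449.8 -393 10.5 -96.7
```

```text
time: 45.45
tool_pos: [450.3, -394.5, 45.2]
tcp_rot: [2.335, 1.569, -0.923]
contact_force: [0.1, 0.0, 1.1]
grip_width: 69.0
t 45.45 pos [ 450.3 -394.5   45.2] theta -96.69 tilt 0.08 F [0.1 0.  1.1] grip 69.0
d world [ -0.5   1.5 -34.7] shift cm before turn [ 3.47 -0.14  0.07]
turn rad 0.0 shift after turn [ 3.47 -0.14  0.07]
```

```bash
python3 -m handwheel '[[[1,-0.13,0.05,0],[1.2,0,0,0],[0.8,0,0,0],[0.35,0,0,0],[0,0,0,0],[0,0,0,0]]]'
python3 -m handwheel '[[[0,0,0,0],[0,0,0,0],[0,0,0,0],[0,0,0,0],[0,0,0,0],[0,0,0,0],[0,0,0,0],[0,0,0,0]]]' 0
python3 -m handwheel '[[[0,0,0,0],[-0.3,0,0,0],[-1,0,0,0],[-2,0,0,0],[-3,0,0,0],[-3,0,0,0],[-1.3,0,0,0],[0,0,0,0]]]'
python3 plan.py 450 -60 115 -94.2
```

```text
time: 45.95
tool_pos: [449.5, -392.5, 10.7]
tcp_rot: [-0.665, 1.57, 2.36]
contact_force: [-0.4, 0.5, 0.2]
grip_width: 68.7
time: 46.62
tool_pos: [449.6, -392.7, 11.1]
tcp_rot: [2.208, 1.57, -1.05]
contact_force: [-0.2, 0.0, 1.2]
grip_width: 35.6
time: 47.28
tool_pos: [451.0, -394.2, 121.5]
tcp_rot: [2.414, 1.563, -0.845]
contact_force: [0.8, -0.3, -0.6]
grip_width: 35.8
t 47.28 pos [ 451.  -394.2  121.5] theta -96.71 tilt 0.45 F [ 0.8 -0.3 -0.6] grip 35.8
d world [ -1.  334.2  -6.5] shift cm before turn [  0.45 -33.18   4.01]
turn rad -0.044 shift after turn [  0.65 -33.32   2.55]
```

```bash
python3 -m handwheel '[[[0,0,0,-0.044],[0,-2.5,0.2,0],[0,-3.8,0.3,0],[0,-3.8,0.3,0],[0,-3.8,0.3,0],[0,-3.8,0.3,0],[0,-3.8,0.3,0],[0,-3.8,0.3,0]]]'
python3 -m handwheel '[[[0,-3.8,0.1,0],[0,-3.8,0,0],[0,-3.8,0,0],[0,-3.8,0,0],[0,-3.8,-0.5,0],[0,-3.8,-1,0],[0,-3,-1,0],[0,-1,-0.5,0]]]'
python3 plan.py 563 152.6 115 -94.2
```

```text
time: 47.95
tool_pos: [447.0, -136.7, 116.1]
tcp_rot: [-0.382, 1.569, 2.686]
contact_force: [0.2, -0.4, -1.2]
grip_width: 35.6
time: 48.62
tool_pos: [496.8, 130.2, 116.2]
tcp_rot: [-1.164, 1.57, 1.908]
contact_force: [-1.1, -0.5, -0.9]
grip_width: 35.1
t 48.62 pos [496.8 130.2 116.2] theta -94.01 tilt 0.05 F [-1.1 -0.5 -0.9] grip 35.1
d world [66.2 22.4 -1.2] shift cm before turn [ 0.12 -2.7  -6.45]
turn rad 0.003 shift after turn [ 0.12 -2.72 -6.44]
```

```bash
python3 -m handwheel '[[[0,-0.6,-1.4,0.003],[0,-0.8,-2,0],[0,-0.7,-1.7,0],[0,-0.4,-0.9,0],[0,-0.1,-0.3,0],[0,0,0,0],[0,0,0,0]]]'
python3 plan.py 563 152.6 55 -94.2
```

```text
time: 49.2
tool_pos: [560.3, 147.0, 116.1]
tcp_rot: [0.286, 1.569, -2.932]
contact_force: [0.3, -0.7, -1.2]
grip_width: 35.4
t 49.2 pos [560.3 147.  116.1] theta -94.38 tilt 0.13 F [ 0.3 -0.7 -1.2] grip 35.4
d world [  2.7   5.6 -61.1] shift cm before turn [ 6.11 -0.58 -0.24]
turn rad -0.003 shift after turn [ 6.11 -0.58 -0.22]
```

```bash
python3 -m handwheel '[[[0.5,-0.5,-0.2,0],[2,0,0,0],[2.2,0,0,0],[1,0,0,0],[0.3,0,0,0],[0,0,0,0],[0,0,0,0]]]'
python3 plan.py 563 152.6 37 -94.2
```

```text
time: 49.78
tool_pos: [564.2, 152.4, 57.6]
tcp_rot: [-3.03, 1.57, 0.035]
contact_force: [-0.6, -0.2, -1.4]
grip_width: 35.9
t 49.78 pos [564.2 152.4  57.6] theta -94.37 tilt 0.06 F [-0.6 -0.2 -1.4] grip 35.9
d world [ -1.2   0.2 -20.6] shift cm before turn [ 2.06 -0.01  0.12]
turn rad -0.003 shift after turn [ 2.06 -0.01  0.12]
```

```bash
python3 -m handwheel '[[[0.6,-0.02,0,-0.003],[0.6,0,0,0],[0.4,0,0,0],[0.2,0,0,0],[0.1,0,0,0],[0,0,0,0],[0,0,0,0]]]'
python3 plan.py 563 152.6 37 -94.2
```

```text
time: 50.37
tool_pos: [563.9, 152.6, 37.9]
tcp_rot: [2.819, 1.571, -0.395]
contact_force: [-0.2, 0.1, -1.6]
grip_width: 35.6
t 50.37 pos [563.9 152.6  37.9] theta -94.19 tilt 0.01 F [-0.2  0.1 -1.6] grip 35.6
d world [-0.9  0.  -0.9] shift cm before turn [0.09 0.01 0.08]
turn rad 0.0 shift after turn [0.09 0.01 0.08]
```

```bash
python3 -m handwheel '[[[0.1,0.02,0,0],[0.03,0,0,0],[0,0,0,0]]]'
python3 -m handwheel '[[[0,0,-0.2,0],[0,0,-0.2,0],[0,0,-0.2,0],[0,0,0,0]]]'
python3 -m handwheel '[[[0,0,-0.15,0],[0,0,0,0]]]'
python3 -m handwheel '[[[0,0,-0.15,0],[0,0,0,0]]]'
```

```text
time: 50.62
tool_pos: [564.1, 152.6, 37.1]
tcp_rot: [-2.834, 1.57, 0.234]
contact_force: [-0.5, 1.7, 2.6]
grip_width: 35.6
time: 50.95
tool_pos: [569.3, 152.2, 37.1]
tcp_rot: [-0.115, 1.57, 2.953]
contact_force: [-2.9, 0.8, 5.5]
grip_width: 35.5
time: 51.12
tool_pos: [570.5, 152.1, 37.0]
tcp_rot: [-0.061, 1.569, 3.008]
contact_force: [-5.1, 0.6, 6.9]
grip_width: 35.9
time: 51.28
tool_pos: [571.8, 152.0, 37.0]
tcp_rot: [-0.014, 1.569, 3.054]
contact_force: [-6.1, 1.2, 7.2]
grip_width: 35.8
```

```bash
python3 -m handwheel '[[[0,0,-0.15,0],[0,0,0,0]]]'
python3 -m handwheel '[[[0,0,-0.15,0],[0,0,0,0]]]'
python3 -m handwheel '[[[0,0,-0.15,0],[0,0,0,0]]]'
```

```text
time: 51.45
tool_pos: [571.8, 152.0, 37.0]
tcp_rot: [0.051, 1.566, 3.12]
contact_force: [-10.9, 1.5, 10.2]
grip_width: 35.6
time: 51.62
tool_pos: [571.8, 152.0, 37.0]
tcp_rot: [0.074, 1.562, -3.141]
contact_force: [-15.5, 2.4, 14.3]
grip_width: 35.7
time: 51.78
tool_pos: [572.0, 152.0, 36.9]
tcp_rot: [0.085, 1.559, -3.129]
contact_force: [-19.6, 2.5, 17.1]
grip_width: 35.9
```

```bash
python3 -m handwheel '[[[0,0,0.2,0],[0,0,0,0]]]'
python3 -m handwheel '[[[0,0,0,0],[0,0,0,0],[0,0,0,0],[0,0,0,0],[0,0,0,0]]]' 0.5
python3 -m handwheel '[[[-0.7,0,0,0],[-1.5,0,0,0],[-2.5,0,0,0],[-3,0,0,0],[-3,0,0,0],[-2,0,0,0],[0,0,0,0]]]'
python3 -m handwheel '[[[-1,0,2,0],[0,0,3.5,0],[0,0,4,0],[0,0,3.5,0],[0,0,2,0],[0,0,0,0],[0,0,0,0]]]'
python3 rackchk.py 16
```

```text
time: 51.95
tool_pos: [572.0, 152.0, 36.9]
tcp_rot: [0.084, 1.564, -3.13]
contact_force: [-11.5, 2.7, 11.3]
grip_width: 35.8
time: 52.37
tool_pos: [575.5, 151.4, 36.4]
tcp_rot: [2.485, 1.571, -0.73]
contact_force: [-0.3, 0.2, -0.2]
grip_width: 45.8
time: 52.95
tool_pos: [577.8, 151.9, 169.3]
tcp_rot: [-2.951, 1.561, 0.117]
contact_force: [0.3, -0.2, 0.4]
grip_width: 45.8
time: 53.53
tool_pos: [425.1, 162.6, 173.9]
tcp_rot: [-3.107, 1.57, -0.038]
contact_force: [0.6, -0.1, 1.1]
grip_width: 45.9
{'time': 53.633, 'tool_pos': [426.643, 162.502, 173.775], 'tcp_rot': [-3.036, 1.57, 0.032], 'contact_force': [0.689, 0.419, -0.316], 'grip_width': 46.261, 'joint_positions': [0.196, 0.272, 1.786, -0.0, 1.083, 1.84]}
top stop x [47.2 59.6]
  g -34 x [-71.8  45.4] c [-12.7 -35.4] [ 30. 119.] 88.8 ztop [61.6 63.2]
  g 34 x [-0.3 46.3] c [26.7 32.4] [30. 41.] 81.7 ztop [61.1 63.3]
  g 102 x [-14.6  46. ] c [15.9 99.2] [29. 63.] 89.9 ztop [61.4 63.1]
scene stop x [43.9 60.1]
  g -34 x [-71.1  45.4] c [-13.3 -39.1] [ 26. 123.] 89.3 ztop [61.  62.9]
  g 34 x [-71.2  45.4] c [-12.   28.6] [ 27. 118.] 86.5 ztop [60.5 62.6]
  g 102 x [-70.4  46.1] c [-12.5  96.3] [ 25. 120.] 88.5 ztop [60.7 62.6]
```

View pics/r16.png

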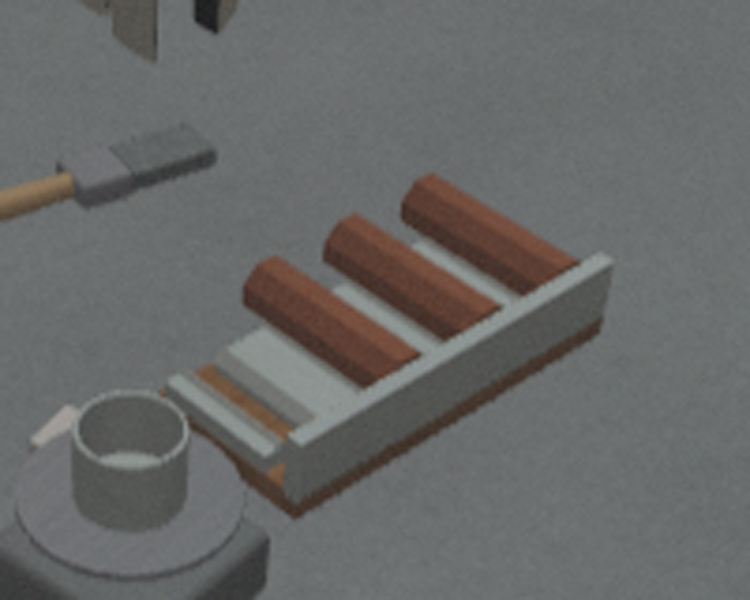

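View pics/top16.png

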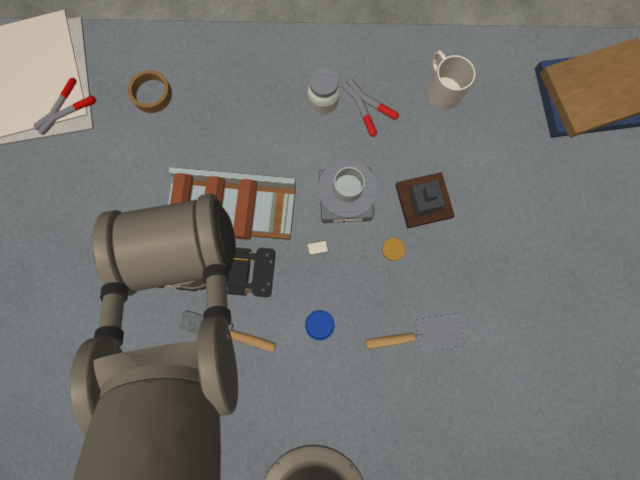

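```bash
python3 -m handwheel '[[[0,0,0,0],[0,0,0,0],[0,0,0,0],[0,0,0,0],[0,0,0,0],[0,0,0,0],[0,0,0,0],[0,0,0,0]]]'
python3 - <<'E'
from pt import *
c=clouds("17")
for n in c:
    P=c[n].reshape(-1,3)
    Q=P[np.hypot(P[:,0]-606.5,P[:,1]+227)<42]; print(n,"weight",rectpts(Q,45,56)[0],np.median(Q[(Q[:,2]>44)&(Q[:,2]<56)][:,2]))
    Q=P[np.hypot(P[:,0]-611,P[:,1]+57.5)<65]; print(" pan",cv2.minEnclosingCircle(Q[(Q[:,2]>70)&(Q[:,2]<82)][:,:2].astype(np.float32)),"cup",cv2.minEnclosingCircle(Q[(Q[:,2]>112)&(Q[:,2]<126)][:,:2].astype(np.float32)))
st()
E
python3 rackchk.py 18
```

```text
time: 54.3
tool_pos: [425.6, 162.5, 173.6]
tcp_rot: [1.578, 1.571, -1.636]
contact_force: [-0.2, -0.3, -0.2]
grip_width: 46.1
top weight ((606.720703125, -226.6014404296875), (56.3941650390625, 57.26045227050781), 14.763751029968262) 49.78551254603954
 pan ((611.447998046875, -57.536808013916016), 60.12178039550781) cup ((611.5794067382812, -57.96126937866211), 30.263660430908203)
scene weight ((605.4603271484375, -228.0034942626953), (57.305580139160156, 57.58967208862305), 14.09923267364502) 49.820952096889755
 pan ((609.5358276367188, -58.63753128051758), 61.89777755737305) cup ((609.9849243164062, -60.06924057006836), 32.435359954833984)
{'time': 54.4, 'tool_pos': [425.605, 162.523, 173.604], 'tcp_rot': [2.488, 1.571, -0.727], 'contact_force': [-0.574, -0.64, -0.341], 'grip_width': 45.718, 'joint_positions': [0.196, 0.271, 1.787, -0.0, 1.083, 1.84]}
{'time': 54.5, 'tool_pos': [425.607, 162.511, 173.613], 'tcp_rot': [2.343, 1.571, -0.872], 'contact_force': [0.08, -0.266, 0.11], 'grip_width': 46.199, 'joint_positions': [0.196, 0.271, 1.787, -0.0, 1.083, 1.84]}
top stop x [47.3 59.8]
  g -34 x [-71.8  45.3] c [-12.4 -36.1] [120.  31.] 0.1 ztop [61.5 63.2]
  g 34 x [ 0.7 46.2] c [27.5 30.9] [30. 38.] 85.3 ztop [61.4 63.1]
  g 102 x [-12.9  46.3] c [ 15.5 100.9] [30. 63.] 84.7 ztop [61.6 63.1]
scene stop x [43.2 59.7]
  g -34 x [-71.2  45.2] c [-13.4 -39.6] [ 26. 121.] 87.1 ztop [60.9 62.8]
  g 34 x [-71.  45.] c [-11.9  27.7] [ 26. 120.] 88.7 ztop [60.9 62.6]
  g 102 x [-70.7  46.1] c [-12.3  95.8] [121.  27.] 0.1 ztop [60.4 62.9]
```

View pics/scene17.png

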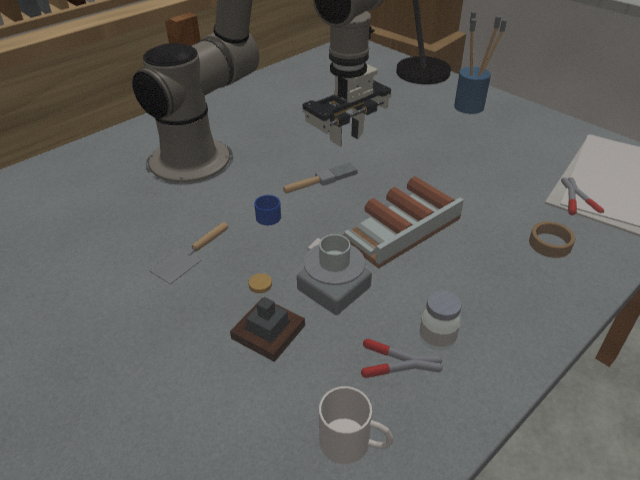

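```bash
python3 -c "
from plant import bot
print(bot.close_job())"
```

```text
the job is handed in; nothing more can be done
None
```

I did every part of the job, and handed it in at about 54.5 s on the clock; no verdict comes back.

- **Scale check:** the weight stood released within about 1.5 mm of the pan centre. The pan sank about 12 mm and I waited about 2 s before picking the weight up again.
- **Weight in its recess:** released and level. Its body top reads 49.8 mm (50 mm expected), and both cameras put it within about 1.5 mm of the recess centre.
- **Cup on the pan:** upright. The cameras put it 0.4 mm and 1.5 mm from the pan centre. The blue look-alike was left alone.
- **Sticks:** I found three, and no fourth showed in any picture. All three are in adjacent grooves, with the groove nearest the scale left empty. I pushed each one until it hit the end stop (13–20 N against the push), then let go.
    - The tops read about 62 mm, as a seated stick should.
    - The far ends line up to about 1 mm and sit at the stop within what the cameras can resolve.
- **Jar lid and eraser:** never touched, and they look unmoved.

No grip slip or knocked object showed up. No final check failed. The two cameras disagreed by 1–2 mm on positions, within their calibration. In the last top view the arm hid parts of two sticks, so those were checked in the scene view and by feeling the stop. One transit move went off line by a typing slip, high up and touching nothing; I corrected it.

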